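# Restock the locked tip-out bin

### The job

Put all the brass pipe couplings standing on the bench away in the blue tip-out bin: with a fingertip slide the little flush lock on the cabinet's roof over to the left (unlocked), tip the bin right out by its tongue, put every coupling in, then push the bin fully shut again and slide the lock back to the right (locked). The two flat end caps and everything else on the bench stay where they are.

Things in the scene. Friction and masses are not known exactly. Their poses are not given: they have to be found in the camera images.
- cabinet: White steel bench cabinet, 133 deep (x) x 220 wide (y) x 170 high to its roof, fixed to the bench; blue tip-out bin behind its whole front, black lock block on its roof. Origin: foot of its front face, mid-width, on the bench. x points into the cabinet (away from the robot), y to its left seen from the robot, z up; yaw within 0.15 rad.
- bin (a joint): Angle of the tip-out bin (rad): 0 shut, 0.8 tipped right out to its stop. It turns about a level axis along cabinet y at point bin_hinge: the top comes towards the robot and down. Stiff hinge (0.5 N m friction): stays at any angle; 5 to 8 N at the tongue moves it. While the lock slide is below 10 mm a hidden bolt holds the bin shut.
- bin_hinge (a point): Middle of the bin's hinge axis: in the plane of the cabinet's front face, 20 mm above the bench. Axes are the cabinet's at bin angle 0 and tip with the bin. At 0.8 rad the panel's top edge is 104 in front of the cabinet's face and 121 above the bench; things can be let go over the mouth, about 55 in front of the cabinet's face.
- bin_in (a point): Centre of the bin's inner floor, tips with the bin: x to its back, z up its front panel; at (50, 0, 6) in bin_hinge's frame. Inside 92 deep x 192 wide; front panel 5 thick, 145 above the hinge axis; back wall 70 above it; sides stepped from 70 (back) to 135 (front). Tipped out, the mouth is open from above. A steel catch 10 wide stands inside at y = +90.
- bin_tongue (a point): Centre of the bin's pull tongue: a blue upright tab on the panel's top edge, 50 wide (y), 8 thick (x), front flush with the panel, from 145 to 185 above the hinge axis; this point is at (4, -40, 165) in bin_hinge's frame. Bin shut, it stands 35 above the roof, with 44 mm of bare roof behind it before the line of the lock block's front.
- lock (a joint): Position of the lock slide (m): 0 locked (to the right seen from the robot, cabinet -y), 0.014 unlocked (cabinet +y). Stiff: 1.5 N friction, stays where it is left; pushing it takes 2 to 4 N.
- nub (a point): Centre of the top of the lock slide's nub, level with the top of the lock block, 178 above the bench. The nub is a grey cross-rib 22 long (cabinet x), 6 thick (cabinet y, the way it slides), 8 high.
- slot (a point): Centre of the mouth of the recessed slot in the lock block, at (79, 50, 178) in the cabinet's frame, axes as the cabinet's. Slot 96 long (y) x 30 wide (x) x 8 deep, flat steel floor (the roof, z 170); the block round it is 116 x 54 x 8. The nub's centre runs from y = -7 (locked) to +7 (unlocked) of here; a fingertip has at least 38 mm of free slot on either side.
- coupling0_mid (a point): Centre of a brass hexagon pipe coupling: 34 across the flats, 39 across the corners, 42 high along its z axis, with a round bore of 25 seen from the ends, about 90 g. It stands on its end on the bench; flats face 30, 90 and 150 degrees from its x axis, about z. May be absent.
- coupling1_mid (a point): Centre of a brass hexagon pipe coupling: 34 across the flats, 39 across the corners, 42 high along its z axis, with a round bore of 25 seen from the ends, about 90 g. It stands on its end on the bench; flats face 30, 90 and 150 degrees from its x axis, about z. May be absent.
- coupling2_mid (a point): Centre of a brass hexagon pipe coupling: 34 across the flats, 39 across the corners, 42 high along its z axis, with a round bore of 25 seen from the ends, about 90 g. It stands on its end on the bench; flats face 30, 90 and 150 degrees from its x axis, about z. May be absent.
- coupling3_mid (a point): Centre of a brass hexagon pipe coupling: 34 across the flats, 39 across the corners, 42 high along its z axis, with a round bore of 25 seen from the ends, about 90 g. It stands on its end on the bench; flats face 30, 90 and 150 degrees from its x axis, about z. May be absent.
- coupling4_mid (a point): Centre of a brass hexagon pipe coupling: 34 across the flats, 39 across the corners, 42 high along its z axis, with a round bore of 25 seen from the ends, about 90 g. It stands on its end on the bench; flats face 30, 90 and 150 degrees from its x axis, about z. May be absent.
- cap0_mid (a point): Centre of a brass hexagon end cap, like a coupling but only 16 high and closed on top; stays on the bench.
- cap1_mid (a point): Centre of a brass hexagon end cap, like a coupling but only 16 high and closed on top; stays on the bench.
- tape_at (a point): Bystander: roll of black tape, 76 across, 24 high. Point: centre of its underside. Stays where it is.
- tin_at (a point): Bystander: round tin, 74 across, 50 high. Point: centre of its underside. Stays where it is.
- oil_at (a point): Bystander: white oil bottle, 60 across, 170 high. Point: centre of its underside. Stays where it is.
- driver_at (a point): Bystander: screwdriver with a wooden handle, lying along its x. Point: centre of its underside. Stays where it is.
There are look-alikes about, which are no part of the job. Leave any green, purple or red look-alike of the part that bears coupling4_mid alone.

How it is judged:
On the way, in this order (a step that is already met when the one before it is completed fails the run):
1. the lock slide is pushed over to unlocked with the bin still shut (value of joint lock above 0.011 m and value of joint bin below 0.1 rad), for 0.2 s.
2. the bin is tipped out (value of joint bin above 0.65 rad), for 0.2 s.
3. every coupling lies in the open bin (value of joint bin above 0.5 rad and contact force between the fingers and anything else below 0.5 N and x of coupling0_mid in the frame of bin_in between -0.05 and 0.05 m and y of coupling0_mid in the frame of bin_in between -0.1 and 0.1 m and z of coupling0_mid in the frame of bin_in between 0 and 0.12 m and x of coupling1_mid in the frame of bin_in between -0.05 and 0.05 m and y of coupling1_mid in the frame of bin_in between -0.1 and 0.1 m and z of coupling1_mid in the frame of bin_in between 0 and 0.12 m and x of coupling2_mid in the frame of bin_in between -0.05 and 0.05 m and y of coupling2_mid in the frame of bin_in between -0.1 and 0.1 m and z of coupling2_mid in the frame of bin_in between 0 and 0.12 m and x of coupling3_mid in the frame of bin_in between -0.05 and 0.05 m and y of coupling3_mid in the frame of bin_in between -0.1 and 0.1 m and z of coupling3_mid in the frame of bin_in between 0 and 0.12 m and x of coupling4_mid in the frame of bin_in between -0.05 and 0.05 m and y of coupling4_mid in the frame of bin_in between -0.1 and 0.1 m and z of coupling4_mid in the frame of bin_in between 0 and 0.12 m), for 0.3 s.
4. the bin is shut with the couplings in it (value of joint bin below 0.04 rad and value of joint lock above 0.009 m and x of coupling0_mid in the frame of bin_in between -0.05 and 0.05 m and y of coupling0_mid in the frame of bin_in between -0.1 and 0.1 m and z of coupling0_mid in the frame of bin_in between 0 and 0.12 m and x of coupling1_mid in the frame of bin_in between -0.05 and 0.05 m and y of coupling1_mid in the frame of bin_in between -0.1 and 0.1 m and z of coupling1_mid in the frame of bin_in between 0 and 0.12 m and x of coupling2_mid in the frame of bin_in between -0.05 and 0.05 m and y of coupling2_mid in the frame of bin_in between -0.1 and 0.1 m and z of coupling2_mid in the frame of bin_in between 0 and 0.12 m and x of coupling3_mid in the frame of bin_in between -0.05 and 0.05 m and y of coupling3_mid in the frame of bin_in between -0.1 and 0.1 m and z of coupling3_mid in the frame of bin_in between 0 and 0.12 m and x of coupling4_mid in the frame of bin_in between -0.05 and 0.05 m and y of coupling4_mid in the frame of bin_in between -0.1 and 0.1 m and z of coupling4_mid in the frame of bin_in between 0 and 0.12 m), for 0.2 s.
5. the lock slide is back at locked (value of joint bin below 0.04 rad and value of joint lock below 0.003 m), for 0.2 s.
At the end, for the whole second after the job is handed in: Every coupling present lies at rest inside the bin, the bin is shut (within 0.04 rad) and the lock slide is at locked (within 3 mm); caps and bystanders are where they were (within 40 mm) (all of step 5 and x of coupling0_mid in the frame of bin_in between -0.05 and 0.05 m and y of coupling0_mid in the frame of bin_in between -0.1 and 0.1 m and z of coupling0_mid in the frame of bin_in between 0 and 0.12 m and x of coupling1_mid in the frame of bin_in between -0.05 and 0.05 m and y of coupling1_mid in the frame of bin_in between -0.1 and 0.1 m and z of coupling1_mid in the frame of bin_in between 0 and 0.12 m and x of coupling2_mid in the frame of bin_in between -0.05 and 0.05 m and y of coupling2_mid in the frame of bin_in between -0.1 and 0.1 m and z of coupling2_mid in the frame of bin_in between 0 and 0.12 m and x of coupling3_mid in the frame of bin_in between -0.05 and 0.05 m and y of coupling3_mid in the frame of bin_in between -0.1 and 0.1 m and z of coupling3_mid in the frame of bin_in between 0 and 0.12 m and x of coupling4_mid in the frame of bin_in between -0.05 and 0.05 m and y of coupling4_mid in the frame of bin_in between -0.1 and 0.1 m and z of coupling4_mid in the frame of bin_in between 0 and 0.12 m and linear speed of each of coupling0, coupling1, coupling2, coupling3, coupling4 below 0.03 m/s); the robot touches nothing.
It fails at once if an end cap is moved more than 40 mm (distance of any of cap0_mid, cap1_mid from where it was at the start of the episode above 0.04 m).
It fails at once if another thing on the bench is moved more than 40 mm (distance of any of tape_at, tin_at, oil_at, driver_at from where it was at the start of the episode above 0.04 m).
Of coupling0, coupling1, coupling2, coupling3, coupling4 only 3 to 5 are there at a start; the rules pass over those that are not, and their reading is None.
At some moment in a run one of coupling0, coupling1, coupling2, coupling3, coupling4 may be knocked a few centimetres aside while the robot is not near it.
Once in a run the grip may slacken for a moment while it holds something.
It also fails if it takes over 210 s, if anything falls off the work surface, if the arm or the gripper's body presses on something with over 40 N, if the wrist force passes 120 N, or if a joint passes its speed limit or range.

### The arm

A 6-joint arm with a two-finger parallel gripper is mounted at the origin on the work surface. World frame = base frame: x ahead of the robot, y to its left, z up, the work surface at z = 0. Lengths are in m, angles in rad, forces in N, time in s.
With the tool pointing down it reaches from about 0.3 to 0.775 m from the base axis. Payload 14.6 kg.
Tool frame: the origin (TCP) lies on the centre line of the jaws, within the pads' length; the fingertips stand 25 mm ahead of it and the grasp point (between the pads) lies 6 mm ahead of it; x points along the fingers, y is the direction in which the jaws open and shut, and the axes are right-handed (so a half turn about x gives the same grasp; the last joint's range is limited). The gripper opens to 85 mm and grips with 20 to 120 N. Pads are 22 mm wide; open, the fingers measure 114 mm over their backs; the gripper's body (76 mm by 85 mm) begins 54 mm behind the grasp point. The pads swing forward as they close: fully open they stand 13 mm farther back than shut.
Start: joints at [-1.172, 0.3, 1.521, -0, 1.321, -0.067], TCP at [0.247, -0.491, 0.256] pointing down, gripper open.
Joint ranges: [-3.03, 3.03], [-0.79, 2.21], [0.23, 2.52], [-1.04, 4.18], [0, 3.07], [-2.55, 2.55]. Speed limits (rad/s): [2.22, 2.22, 2.57, 3.14, 3.14, 3.14].

### API

Orientations are given as a unit quaternion [x, y, z, w].
In Python, from workcell import env gives the robot as it stands.
- The arm moves only by the tool move_arm, never from a script. Its arguments are lists of equal length, an entry for each row: "jaw": the finger opening in m, from 0 to 0.0854; "translation": the shift along the tool's x, y, z in m, a list of three; "yaw": the turn about the tool's x in degrees. A call has 1 to 20 rows; each row is the pose to reach, as a shift and turn from the pose commanded when the call began, along the tool's axes at that moment; what a row does not reach only later rows make up. A row lasts 1/10 s, in which the tool goes at most 50 mm and 8.59 degrees, less where a joint would pass 70% of its speed; a pose out of reach is approached as far as the arm can. A call with a gripper value outside its range is refused whole. The fingers move at their own pace and stop on an object; the grip force is fixed at half the most. Time passes only in rows, so rows that repeat a pose let the fingers close. It gives the time, the measured TCP pose, the force and the opening at its end, in the units of the state.
- env.sense(): the state, without advancing time (a new reading comes with each control period).
- env.grab_frame(name): name is "side" or "top" or "wrist"; returns a dict with "frame" (384x512x3 uint8, red, green, blue), "camera_matrix" (3x3 intrinsics, pixels), "R" (3x3) and "t" (3): a world point X has camera coordinates R X + t. Camera axes: x right, y down, z forward; pixel columns grow to the right and rows downward; lengths in m; the calibration is good to about 2 mm. A picture is of the moment at which its call begins. There is no depth.
- env.sign_off(): hands the job in, once; it reports no verdict.
The state is a dict: "clock": time; "joint_pos": joint angles; "qd": joint speeds; "tau": joint torques, N m; "ee_pos": TCP position; "tcp_rot": TCP orientation; "contact_force": force on the tool from outside, world axes, zero at the start; "wrist_torque": the same for the moment, N m; "width": opening from 0.0 (shut) to 1.0 (fully open).
Only numpy, scipy, OpenCV 4.12 (cv2) and the standard library are available. Lean on these libraries where they do the work, as an engineer would, in place of code of your own. Each camera call takes 0.05 s, during which the arm holds its last target.

## Working session

There is one attempt and no reset: what is moved stays moved. The work goes in short steps, Python scripts to look and compute and a tool call to move; the robot and the scene stay as the last step left them, time stands still between calls to the robot, and variables do not carry over. Pictures are saved under pics/ and viewed, and the job is handed in when it is done.

Besides the shell and the picture viewer there is one more tool, called after ">>>" by a JSON object that holds its "fn" and its "kwargs", one argument or row to a line. move_arm: Moves the arm, as the interface text tells. Its arguments: {"type":"object","properties":{"jaw":{"type":"array"},"translation":{"type":"array"},"yaw":{"type":"array"}},"required":["jaw","translation","yaw"]}

```bash
mkdir -p pics; ls
python3 - <<'E'
from workcell import env
import cv2,json
s=env.sense();print(s)
for n in("side","top","wrist"):
    d=env.grab_frame(n);cv2.imwrite(f"pics/a_{n}.png",d["frame"][:,:,::-1]);print(n,d["camera_matrix"],d["R"],d["t"])
E
```

```text
pics
{'clock': 0.0, 'joint_pos': array([-1.17156876e+00,  3.00508420e-01,  1.52157283e+00, -7.63628376e-06,
        1.32066388e+00, -6.65887195e-02]), 'qd': array([-9.55390091e-04, -2.85298437e-04, -4.81684918e-05, -9.89824847e-04,
        1.27622783e-03, -2.79369168e-04]), 'tau': array([-4.26407223e-04, -5.43496442e+01, -3.61796308e+01, -5.54922065e-05,
        3.97504118e-03,  1.03430335e-05]), 'ee_pos': array([ 0.24696034, -0.49122215,  0.25570431]), 'tcp_rot': array([-0.68794409, -0.16360802,  0.68808416, -0.1628052 ]), 'contact_force': array([-0.0802506 , -0.31009817,  0.87708711]), 'wrist_torque': array([ 0.00497773,  0.00936291, -0.03165974]), 'width': 0.9995044444256688}
side [[448.98966213   0.         259.11244227]
 [  0.         448.98966213 193.63034943]
 [  0.           0.           1.        ]] [[-0.74971548 -0.6615252   0.01763827]
 [-0.41719562  0.4517879  -0.78856547]
 [ 0.51368717 -0.59855836 -0.6146978 ]] [0.43385982 0.30100652 1.3488317 ]
top [[419.28500731   0.         259.69438442]
 [  0.         419.28500731 189.28789878]
 [  0.           0.           1.        ]] [[-0.01518926 -0.99973316 -0.01740404]
 [-0.99770319  0.01630297 -0.06574622]
 [ 0.06601241  0.01636543 -0.99768459]] [0.10139903 0.51940557 1.58210052]
wrist [[287.86609579   0.         253.5957286 ]
 [  0.         287.86609579 191.64373575]
 [  0.           0.           1.        ]] [[ 4.49785364e-01 -8.93136469e-01 -6.11903563e-04]
 [-8.59577615e-01 -4.33070894e-01  2.71248826e-01]
 [-2.42527216e-01 -1.21477773e-01 -9.62509065e-01]] [-0.55002562 -0.03567643  0.37795568]
```

View pics/a_top.png

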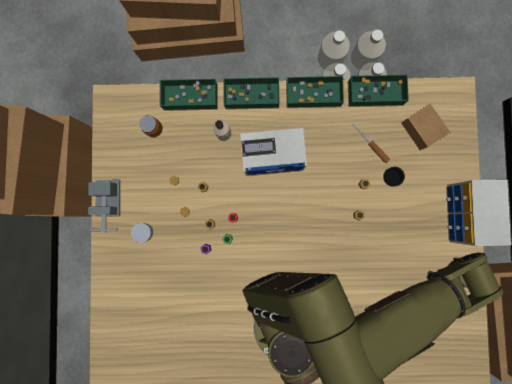

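View pics/a_side.png

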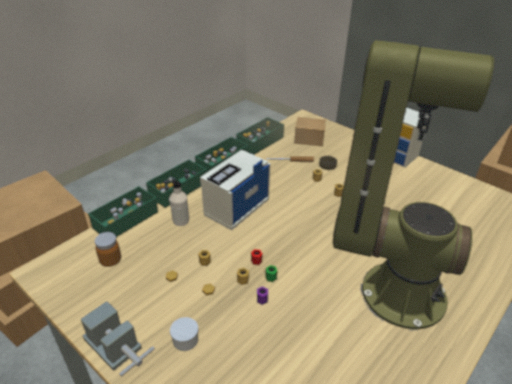

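View pics/a_wrist.png

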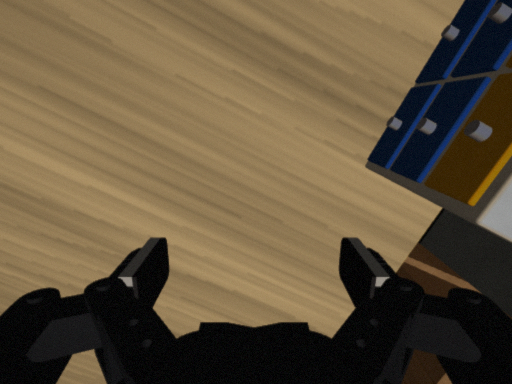

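Top view shows brass couplings with bores at about (203,187), (210,224), (364,184) and (359,215). The flat caps are at (174,181) and (185,212). The look-alikes are red (233,217), green (228,239) and purple (206,249). The cabinet is at (273,150), with its lock at (258,147). I'll check close crops next.

```bash
cat > h.py <<'E'
from workcell import env
import cv2,numpy as np
from scipy.spatial.transform import Rotation as Ro
def ray(d,p):
    K,R,t=d["camera_matrix"],d["R"],d["t"]
    v=R.T@np.linalg.solve(K,[p[0],p[1],1]);return -R.T@t,v/np.linalg.norm(v)
def onz(d,p,z):
    o,v=ray(d,p);return o+v*(z-o[2])/v[2]
def tri(d1,p1,d2,p2):
    P=[d["camera_matrix"]@np.c_[d["R"],d["t"]] for d in(d1,d2)]
    X=cv2.triangulatePoints(P[0],P[1],np.float64(p1).reshape(2,1),np.float64(p2).reshape(2,1));return X[:3,0]/X[3,0]
def pix(d,X):
    q=d["camera_matrix"]@(d["R"]@np.array(X)+d["t"]);return q[:2]/q[2]
def blobs(f,lo,hi,amin=20):
    m=cv2.inRange(cv2.cvtColor(f,cv2.COLOR_RGB2HSV),lo,hi)
    n,l,s,c=cv2.connectedComponentsWithStats(m);
    return [(c[i].round(1),s[i]) for i in range(1,n) if s[i][4]>=amin],m
def crop(d,name,x0,y0,w,h,k):
    cv2.imwrite("pics/"+name,cv2.resize(d["frame"][y0:y0+h,x0:x0+w,::-1],None,fx=k,fy=k,interpolation=cv2.INTER_CUBIC))
E
python3 - <<'E'
from h import *
t=env.grab_frame("top");s=env.grab_frame("side")
crop(t,"b1.png",140,110,120,150,4)
crop(t,"b2.png",230,120,180,110,4)
crop(s,"b3.png",150,140,200,170,4)
for n,d in(("t",t),("s",s)):
    b,m=blobs(d["frame"],(14,110,40),(30,255,170),15)
    for c,st in b:
        if st[4]<400:print(n,c,st,d["frame"][int(c[1]),int(c[0])])
E
```

```text
t [364.8  80. ] [361  77   9   7  43] [146 120  61]
t [400.   81.5] [398  79   5   6  20] [145 119  60]
t [320.2  82.4] [318  81   6   4  20] [148 120  63]
t [382.4  83.1] [381  81   4   6  18] [145 117  56]
t [309.4  84.9] [308  83   4   5  15] [143 119  60]
t [197.5  88. ] [196  86   4   5  16] [151 121  60]
t [231.6  90.5] [229  88   7   6  24] [124 100  49]
t [241.2  93.7] [239  92   5   4  16] [148 119  62]
t [310.1  99.1] [307  97   7   5  27] [132 107  54]
t [171.  99.] [169  98   5   3  15] [149 120  60]
t [191.  100.7] [189  99   5   4  18] [147 119  60]
t [156.2 130.2] [144 118  19  19  96] [95 55 20]
t [379.4 151.9] [369 141  21  22 153] [118  84  52]
t [173.6 180.2] [169 176  10  10  75] [147 120  62]
t [363.9 183.7] [358 179  12  10  71] [68 63 54]
t [202.6 186.8] [197 182  11  10  65] [44 42 42]
t [467.2 197.1] [463 183   9  29 221] [82 66 44]
t [184.2 211.4] [180 207  10  10  75] [144 118  60]
t [358.9 214.7] [354 210  11  11  70] [59 56 53]
t [468.7 227.8] [464 213  10  31 235] [93 83 73]
t [209.5 223.9] [205 219  10  11  65] [42 41 41]
s [406.  131.1] [400 124  13  15 145] [118  92  17]
s [506.5 152.6] [497 130  15  38 306] [102  79  53]
s [246.4 134.2] [244 133   7   4  16] [140 121  72]
s [214.7 153. ] [213 151   4   5  18] [116  95  48]
s [301.8 158.5] [291 157  23   4  86] [130 100  63]
s [317.1 174.6] [313 169   9  12  89] [132 107  59]
s [159.9 185.2] [156 183   9   6  35] [140 120  63]
s [170.3 184.4] [168 183   6   4  18] [157 133  69]
s [338.6 189.5] [334 184  10  12  93] [123  99  50]
s [128.6 203. ] [127 201   5   5  17] [142 115  56]
s [108.7 255.8] [ 96 243  24  23 341] [93 63 36]
s [204.2 257.3] [199 250  11  15 136] [152 125  61]
s [242.6 275.9] [237 268  12  17 147] [154 130  64]
s [171.9 277.6] [166 273  12   9  44] [172 147  75]
s [208.7 291.4] [203 287  12   8  40] [170 142  73]
```

View pics/b1.png

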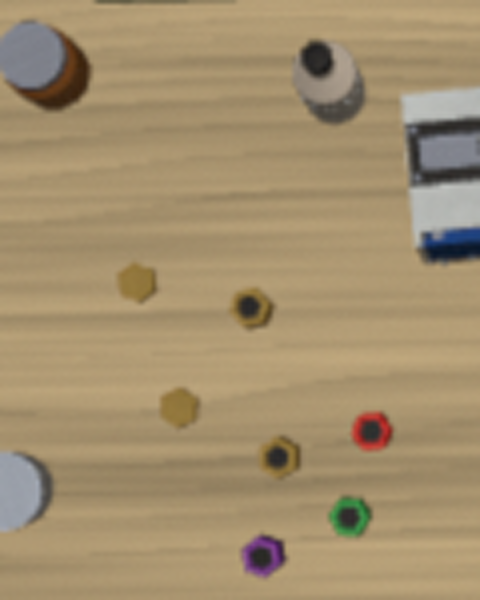

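View pics/b2.png

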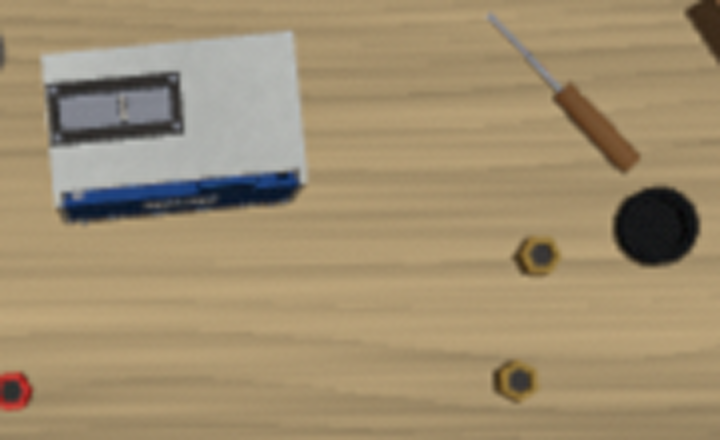

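View pics/b3.png

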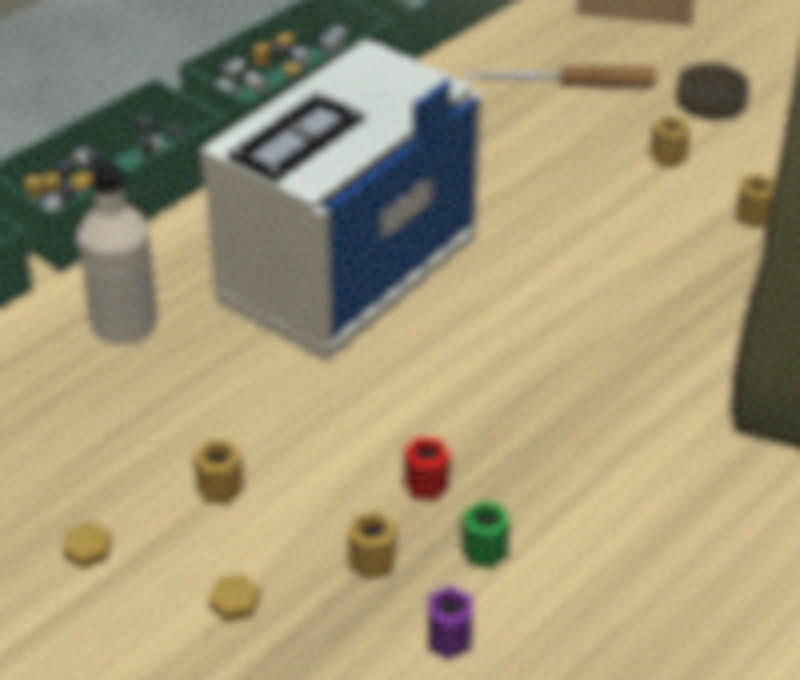

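The crops confirm four brass couplings with open bores. The caps are flat and closed, and the coloured look-alikes are excluded. A fifth coupling could still be hidden by the arm. Next I'll measure positions from both views.

Run:
```python
from h import *
t=env.grab_frame("top");s=env.grab_frame("side")
def dark(d,c,r):
    x0,y0=int(c[0])-r,int(c[1])-r
    g=cv2.cvtColor(d["frame"],cv2.COLOR_RGB2GRAY)[y0:y0+2*r+1,x0:x0+2*r+1].astype(float)
    b=cv2.inRange(cv2.cvtColor(d["frame"],cv2.COLOR_RGB2HSV)[y0:y0+2*r+1,x0:x0+2*r+1],(0,0,0),(179,110,95))>0
    ys,xs=np.nonzero(b);return np.array([xs.mean()+x0,ys.mean()+y0]),b.sum()
for ct,cs in(((203,187),(204,253)),((210,224),(243,271)),((364,184),(318,171)),((359,215),(339,186))):
    a,na=dark(t,ct,4);b,nb=dark(s,cs,4)
    print(a.round(1),na,b.round(1),nb,tri(t,a,s,b).round(4),onz(t,a,.042).round(4))
for c in((173.6,180.2),(184.2,211.4)):print("cap",onz(t,c,.016).round(3))
for n,c in(("tape",(394,176.5)),):print(n,onz(t,c,.024).round(3))
print("red/gr/pur",[onz(t,c,.042).round(3) for c in((233,217.5),(227.5,239),(206,249))])
# roof corners
g=[(240.5,134.5),(303.2,128.2),(306.2,165.5),(243.7,168)]
for c in g:print("roof",onz(t,c,.17).round(4))
for c in((242.5,142),(275,138),(276,153.5),(243.2,156.5)):print("blk",onz(t,c,.178).round(4))
print("nub",onz(t,(260.7,146.7),.178).round(4))
crop(t,"c1.png",235,120,80,60,10)
crop(s,"c2.png",195,145,80,85,8)
```

```text
[201.9 186.3] 18 [204.5 254. ] 2 [0.5346 0.3113 0.036 ] [0.5343 0.3105 0.042 ]
[209. 224.] 21 [242.5 272. ] 4 [0.3929 0.286  0.0373] [0.3921 0.2847 0.042 ]
[364.9 183. ] 20 [322. 167.] 1 [ 0.5274 -0.3016  0.0628] [ 0.5363 -0.3017  0.042 ]
[359.2 214.8] 20 [343. 190.] 1 [ 0.4118 -0.2863  0.0176] [ 0.4182 -0.2769  0.042 ]
cap [0.561 0.423 0.016]
cap [0.441 0.383 0.016]
tape [ 0.561 -0.416  0.024]
red/gr/pur [array([0.415, 0.194, 0.042]), array([0.335, 0.216, 0.042]), array([0.299, 0.297, 0.042])]
roof [0.7033 0.1547 0.17  ]
roof [ 0.7214 -0.0639  0.17  ]
roof [ 0.5907 -0.0714  0.17  ]
roof [0.5857 0.145  0.17  ]
blk [0.6754 0.1476 0.178 ]
blk [0.6873 0.0349 0.178 ]
blk [0.6332 0.0324 0.178 ]
blk [0.6248 0.1458 0.178 ]
nub [0.6578 0.0849 0.178 ]
```

View pics/c1.png

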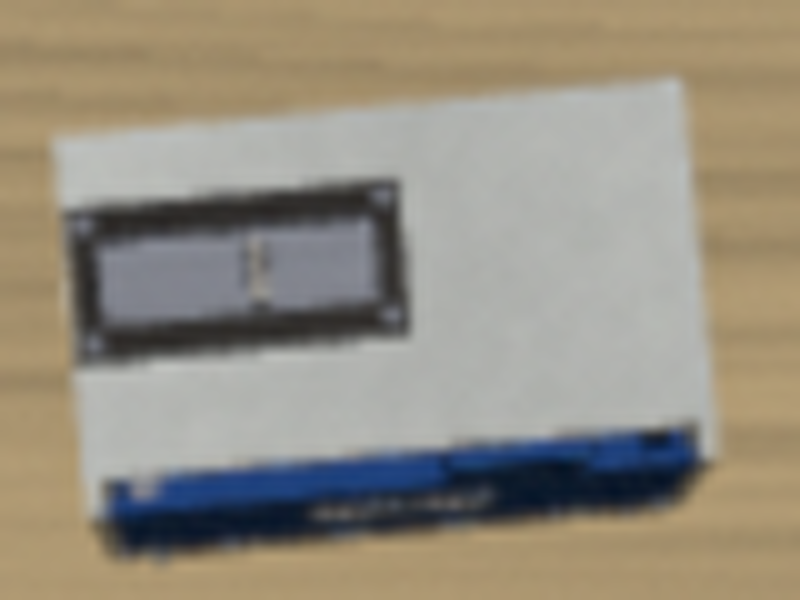

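View pics/c2.png

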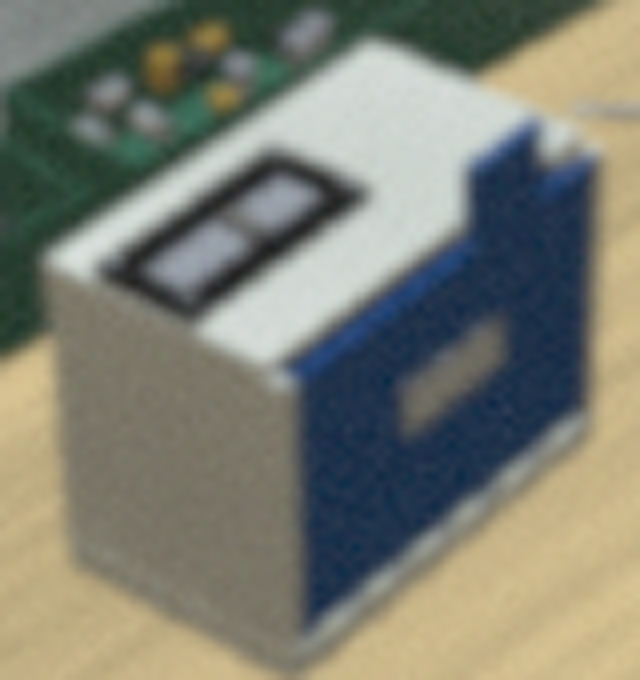

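Run:
```python
from h import *
from scipy.optimize import least_squares
t=env.grab_frame("top");s=env.grab_frame("side")
cv=lambda p,x0,y0,k:np.array([x0+(p[0]+.5)/k-.5,y0+(p[1]+.5)/k-.5])
T=[((65,210),(106,108,178)),((398,180),(106,-8,178)),((408,330),(52,-8,178)),((78,362),(52,108,178)),((55,138),(133,110,170)),((680,80),(133,-110,170)),((715,458),(0,-110,170)),((93,515),(0,110,170))]
S=[((45,262),(133,110,170)),((372,38),(133,-110,170)),((295,385),(0,110,170)),((290,662),(0,110,0)),((590,438),(0,-110,0)),((105,272),(106,108,178)),((272,150),(106,-8,178)),((368,190),(52,-8,178)),((192,318),(52,108,178))]
O=[(t,cv(p,235,120,10),np.array(X)/1e3) for p,X in T]+[(s,cv(p,195,145,8),np.array(X)/1e3) for p,X in S]
def w(q,X):
    c,sn=np.cos(q[2]),np.sin(q[2]);return np.array([q[0]+c*X[0]-sn*X[1],q[1]+sn*X[0]+c*X[1],X[2]])
f=lambda q:np.concatenate([pix(d,w(q,X))-p for d,p,X in O])
r=least_squares(f,[.58,.04,-.08],loss="soft_l1");print(r.x,r.fun.reshape(-1,2).round(1).tolist())
ft=least_squares(lambda q:f(q)[:16],[.58,.04,-.08]).x;print("top only",ft)
for q in(r.x,ft):
    for n,X in(("slot",(79,50,178)),("nub",(79,43,178)),("tongue",(4,-40,185)),("mouth",(-55,0,150))):print(n,w(q,np.array(X)/1e3).round(4))
X=onz(t,cv((259,270),235,120,10),.178);q=r.x;d=X-w(q,np.zeros(3));print("nub cab",d[0]*np.cos(q[2])+d[1]*np.sin(q[2]),-d[0]*np.sin(q[2])+d[1]*np.cos(q[2]))
```

```text
[0.58332528 0.03795108 0.07986773] [[-0.4, 0.1], [-0.4, -0.2], [0.1, 0.2], [-0.3, 0.3], [-0.6, 0.1], [-0.2, -0.3], [0.2, -0.3], [-0.9, 0.2], [0.2, -0.5], [0.1, 0.1], [-0.6, -0.9], [1.0, 3.3], [0.7, 0.0], [-1.1, -1.0], [0.4, -1.0], [0.5, -0.6], [0.3, -0.8]]
top only [0.58319209 0.03728313 0.07499805]
slot [0.6581 0.0941 0.178 ]
nub [0.6586 0.0871 0.178 ]
tongue [ 0.5905 -0.0016  0.185 ]
mouth [0.5285 0.0336 0.15  ]
slot [0.6582 0.0931 0.178 ]
nub [0.6587 0.0861 0.178 ]
tongue [ 0.5902 -0.0023  0.185 ]
mouth [0.5283 0.0332 0.15  ]
nub cab 0.07859365334350775 0.04162335145403918
```

```bash
cat >> h.py <<'E'
CAB=np.array([.5833,.0377,.0775])
def cab(x,y,z):  # mm in cabinet frame -> world
    c,s=np.cos(CAB[2]),np.sin(CAB[2]);x,y,z=x/1e3,y/1e3,z/1e3
    return np.array([CAB[0]+c*x-s*y,CAB[1]+s*x+c*y,z])
def st(v=1):
    s=env.sense();R=Ro.from_quat(s["tcp_rot"]).as_matrix()
    ja=np.degrees(np.arctan2(R[1,1],R[0,1]))
    if v:print("t",round(s["clock"],2),"tcp",s["ee_pos"].round(4),"jawdir",round(ja,1),"toolx",R[:,0].round(3),"F",s["contact_force"].round(1),"w",round(s["width"]*85.4,1),"j6",s["joint_pos"][5].round(2))
    return s["ee_pos"],R,ja
def go(P,jaw=None,base=None):
    """translation for world tcp P; jaw = wanted jaw direction, deg (mod 180)"""
    p,R,ja=st(0) if base is None else base
    d=R.T@(np.array(P)-p); dy=0
    if jaw is not None:
        dy=-((jaw-ja+90)%180-90)   # tool x is down -> sign flips
    print("->",(d).round(4).tolist(),"yaw",round(dy,1))
E
python3 - <<'E'
from h import *
b=st()
print(cab(79,43,200),np.degrees(CAB[2])+90)
go(cab(79,43,260),94.4)
print(b[1].round(3))
E
```

```text
t 0.45 tcp [ 0.247  -0.4914  0.2562] jawdir -63.3 toolx [-0.  0. -1.] F [-0.1  0.6 -0.1] w 85.3 j6 -0.07
[0.65873371 0.0866873  0.2       ] 94.44042291226388
-> [-0.0037, -0.3316, -0.6275] yaw 22.3
[[-0.     0.449 -0.893]
 [ 0.    -0.893 -0.449]
 [-1.    -0.    -0.   ]]
```

>>> {"fn": "move_arm", "kwargs": {
  "jaw": [0.022,0.022,0.022,0.022,0.022,0.022,0.022,0.022,0.022,0.022,0.022,0.022,0.022,0.022,0.022,0.022,0.022,0.022,0.022,0.022],
  "translation": [
    [-0.03,-0.022,-0.042],
    [-0.03,-0.044,-0.084],
    [-0.03,-0.066,-0.125],
    [-0.03,-0.088,-0.167],
    [-0.03,-0.11,-0.209],
    [-0.03,-0.133,-0.251],
    [-0.03,-0.155,-0.293],
    [-0.03,-0.177,-0.335],
    [-0.03,-0.199,-0.376],
    [-0.03,-0.221,-0.418],
    [-0.03,-0.243,-0.46],
    [-0.03,-0.265,-0.502],
    [-0.03,-0.287,-0.544],
    [-0.03,-0.31,-0.586],
    [-0.03,-0.332,-0.627],
    [-0.03,-0.332,-0.627],
    [-0.03,-0.332,-0.627],
    [-0.03,-0.332,-0.627],
    [-0.03,-0.332,-0.627],
    [-0.03,-0.332,-0.627]
  ],
  "yaw": [2,4,6,8,10,12,14,16,18,20,22,22.3,22.3,22.3,22.3,22.3,22.3,22.3,22.3,22.3]
}}

```text
clock: 2.45
ee_pos: [0.6579, 0.086, 0.2869]
tcp_rot: [0.707, 0.027, -0.706, 0.027]
contact_force: [0.1, 0.3, -0.2]
width: 0.258
```

Run:
```python
from h import *
st()
for n in("wrist","top"):
    d=env.grab_frame(n);cv2.imwrite(f"pics/d_{n}.png",d["frame"][:,:,::-1])
    if n=="wrist":print(pix(d,cab(79,43,178)),pix(d,cab(79,50,178)))
go(cab(79,43,205),94.4)
```

```text
t 2.45 tcp [0.6579 0.086  0.2869] jawdir -85.7 toolx [ 0.001  0.    -1.   ] F [ 0.1  0.3 -0.2] w 22.0 j6 1.57
[252.20346729 196.53595389] [243.67062504 196.54736369]
-> [0.0817, -0.0004, -0.0007] yaw -0.1
```

View pics/d_wrist.png

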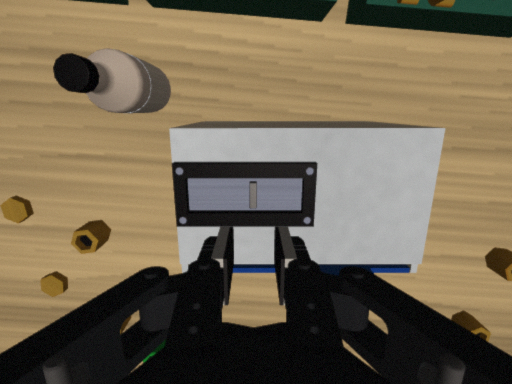

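View pics/d_top.png

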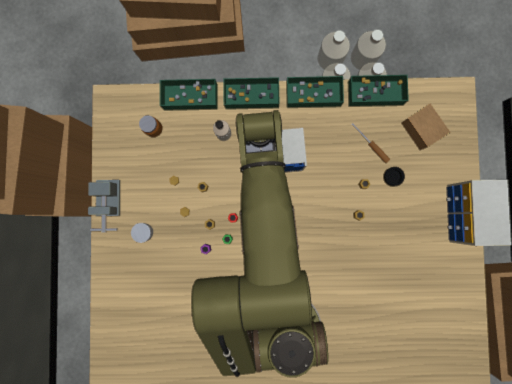

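Wrist view: the nub is at (252,195) in the slot, and I predicted (252,196.5). The top view shows nothing in the area the arm was hiding, so there are 4 couplings. Descending astride the nub.

>>> {"fn": "move_arm", "kwargs": {
  "jaw": [0.022,0.022,0.022,0.022,0.022,0.022,0.022,0.022],
  "translation": [
    [0.025,0,-0.0005],
    [0.05,0,-0.0005],
    [0.07,0,-0.0005],
    [0.08,0,-0.0005],
    [0.084,0,-0.0005],
    [0.087,0,-0.0005],
    [0.087,0,-0.0005],
    [0.087,0,-0.0005]
  ],
  "yaw": [0,0,0,0,0,0,0,0]
}}

```text
clock: 3.35
ee_pos: [0.6589, 0.0869, 0.2002]
tcp_rot: [0.707, 0.027, -0.706, 0.027]
contact_force: [0.7, 0.1, 0.1]
width: 0.256
```

Run:
```python
from h import *
st()
d=env.grab_frame("wrist");cv2.imwrite("pics/e.png",d["frame"][:,:,::-1])
```

```text
t 3.35 tcp [0.6589 0.0869 0.2002] jawdir -85.6 toolx [ 0.001  0.    -1.   ] F [0.7 0.1 0.1] w 21.9 j6 1.57
```

View pics/e.png

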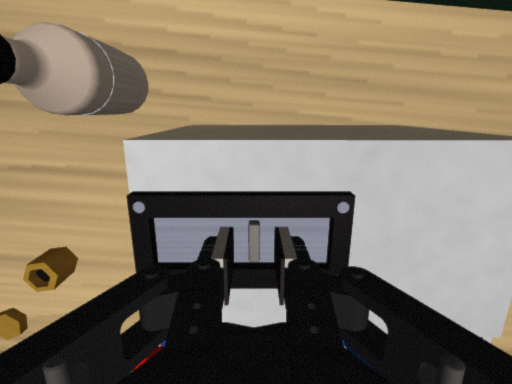

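>>> {"fn": "move_arm", "kwargs": {
  "jaw": [0.022,0.022,0.022],
  "translation": [
    [0.0015,0,0],
    [0.003,0,0],
    [0.003,0,0]
  ],
  "yaw": [0,0,0]
}}

```text
clock: 3.7
ee_pos: [0.6585, 0.0869, 0.1961]
tcp_rot: [-0.706, -0.027, 0.707, -0.027]
contact_force: [0.0, 0.2, -0.6]
width: 0.254
```

>>> {"fn": "move_arm", "kwargs": {
  "jaw": [0.022,0.022,0.022,0.022,0.022,0.022,0.022,0.022],
  "translation": [
    [0,-0.005,0],
    [0,-0.01,0],
    [0,-0.014,0],
    [0,-0.018,0],
    [0,-0.021,0],
    [0,-0.0225,0],
    [0,-0.0225,0],
    [0,-0.0225,0]
  ],
  "yaw": [0,0,0,0,0,0,0,0]
}}

```text
clock: 4.5
ee_pos: [0.657, 0.1087, 0.1963]
tcp_rot: [0.707, 0.027, -0.707, 0.027]
contact_force: [0.8, -5.1, 0.1]
width: 0.252
```

Run:
```python
from h import *
st()
d=env.grab_frame("wrist");cv2.imwrite("pics/f.png",d["frame"][:,:,::-1])
print(pix(d,cab(79,57,178)),pix(d,cab(79,43,178)))
```

```text
t 4.5 tcp [0.657  0.1087 0.1963] jawdir -85.6 toolx [ 0.    -0.001 -1.   ] F [ 0.8 -5.1  0.1] w 21.5 j6 1.6
[268.22920692 248.12970773] [295.2357265  248.09856532]
```

View pics/f.png

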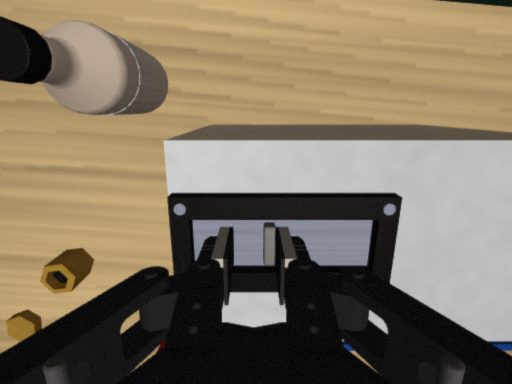

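The nub is now at pixel x 269 (268 predicted for unlocked), and the 5 N reaction says it's at the stop. Backing off and moving behind the tongue.

Run:
```python
from h import *
go(cab(30,-40,256),94.4);go(cab(30,-40,202),94.4)
```

```text
-> [-0.0596, 0.1052, 0.0488] yaw -0.0
-> [-0.0056, 0.1051, 0.0488] yaw -0.0
```

>>> {"fn": "move_arm", "kwargs": {
  "jaw": [0.022,0.022,0.022,0.0,0.0,0.0,0.0,0.0,0.0,0.0,0.0,0.0],
  "translation": [
    [0,0.004,0],
    [-0.03,0.004,0],
    [-0.06,0.004,0],
    [-0.06,0.035,0.016],
    [-0.06,0.07,0.032],
    [-0.06,0.105,0.049],
    [-0.06,0.105,0.049],
    [-0.06,0.105,0.049],
    [-0.04,0.105,0.049],
    [-0.02,0.105,0.049],
    [-0.005,0.105,0.049],
    [-0.005,0.105,0.049]
  ],
  "yaw": [0,0,0,0,0,0,0,0,0,0,0,0]
}}

```text
clock: 5.75
ee_pos: [0.6156, 0.0017, 0.199]
tcp_rot: [-0.705, -0.028, 0.708, -0.027]
contact_force: [-0.2, 0.5, 0.5]
width: -0.003
```

Run:
```python
from h import *
st()
d=env.grab_frame("wrist");cv2.imwrite("pics/g.png",d["frame"][:,:,::-1])
d=env.grab_frame("side");crop(d,"g2.png",180,110,130,110,5)
from h import go
for th in (0,.2,.4,.6,.8):
    h=160; x=8*np.cos(th)-h*np.sin(th); z=20+8*np.sin(th)+h*np.cos(th)
    print(th);go(cab(x+11,-40,z+25),94.4)
```

```text
t 5.75 tcp [0.6156 0.0017 0.199 ] jawdir -85.6 toolx [-0.004  0.    -1.   ] F [-0.2  0.5  0.5] w -0.3 j6 1.44
0
-> [-0.0033, 0.0012, 0.0112] yaw 0.0
0.2
-> [-0.0017, 0.0012, 0.0431] yaw 0.0
0.4
-> [0.0062, 0.0012, 0.0741] yaw 0.0
0.6
-> [0.0201, 0.0012, 0.1029] yaw 0.0
0.8
-> [0.0395, 0.0012, 0.1284] yaw 0.0
```

View pics/g.png

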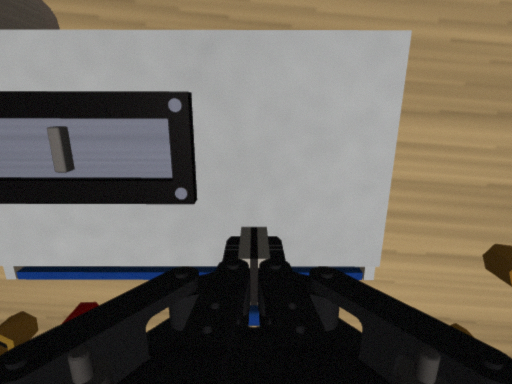

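View pics/g2.png

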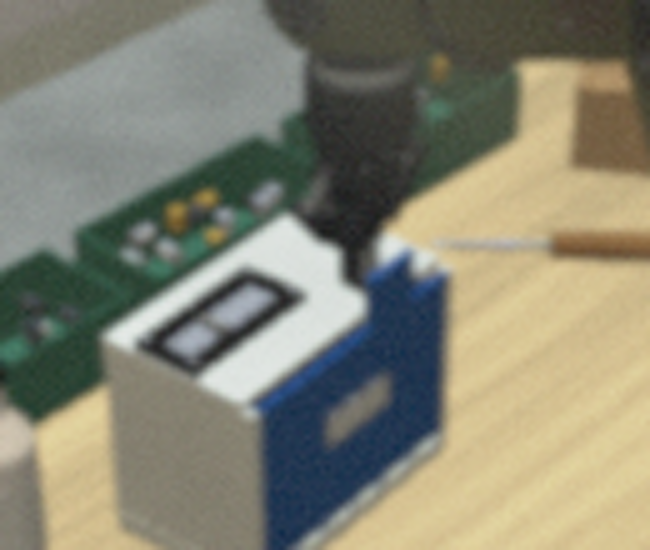

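>>> {"fn": "move_arm", "kwargs": {
  "jaw": [0,0,0,0,0,0,0,0,0,0,0,0,0,0,0,0,0,0],
  "translation": [
    [-0.003,0,0.005],
    [-0.003,0,0.011],
    [-0.003,0,0.019],
    [-0.003,0,0.027],
    [-0.002,0,0.035],
    [-0.002,0,0.043],
    [0,0,0.051],
    [0.002,0,0.059],
    [0.004,0,0.067],
    [0.006,0,0.074],
    [0.01,0,0.082],
    [0.013,0,0.089],
    [0.017,0,0.096],
    [0.02,0,0.103],
    [0.025,0,0.11],
    [0.03,0,0.117],
    [0.036,0,0.125],
    [0.038,0,0.129]
  ],
  "yaw": [0,0,0,0,0,0,0,0,0,0,0,0,0,0,0,0,0,0]
}}

```text
clock: 7.65
ee_pos: [0.4865, -0.009, 0.1624]
tcp_rot: [-0.706, -0.027, 0.707, -0.027]
contact_force: [3.6, 0.7, 0.4]
width: -0.001
```

Run:
```python
from h import *
st()
d=env.grab_frame("side");crop(d,"i2.png",180,110,130,110,5)
```

```text
t 7.65 tcp [ 0.4865 -0.009   0.1624] jawdir -85.6 toolx [-0.001  0.    -1.   ] F [3.6 0.7 0.4] w -0.1 j6 1.4
```

View pics/i2.png

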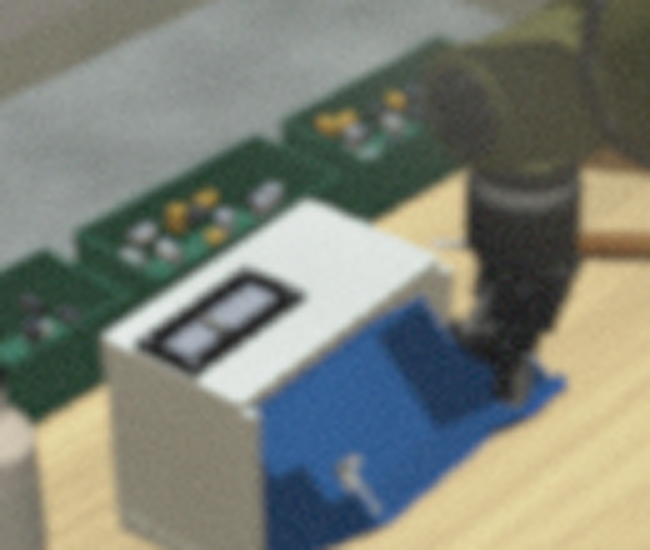

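>>> {"fn": "move_arm", "kwargs": {
  "jaw": [0,0,0,0,0.06,0.06,0.06],
  "translation": [
    [0.001,0,0.003],
    [0.003,0,0.005],
    [0.003,0,0.005],
    [-0.03,0,-0.005],
    [-0.07,0,-0.005],
    [-0.11,0,-0.005],
    [-0.11,0,-0.005]
  ],
  "yaw": [0,0,0,0,0,0,0]
}}

```text
clock: 8.4
ee_pos: [0.4936, -0.0087, 0.2782]
tcp_rot: [0.709, 0.027, -0.704, 0.027]
contact_force: [0.1, 0.2, -0.1]
width: 0.511
```

Run:
```python
from h import *
st()
d=env.grab_frame("side");crop(d,"j2.png",180,110,130,110,5)
go((.40,.29,.27),94.4)
```

```text
t 8.4 tcp [ 0.4936 -0.0087  0.2782] jawdir -85.6 toolx [ 0.007 -0.001 -1.   ] F [ 0.1  0.2 -0.1] w 43.7 j6 1.4
-> [0.0048, -0.3049, 0.0697] yaw -0.0
```

View pics/j2.png

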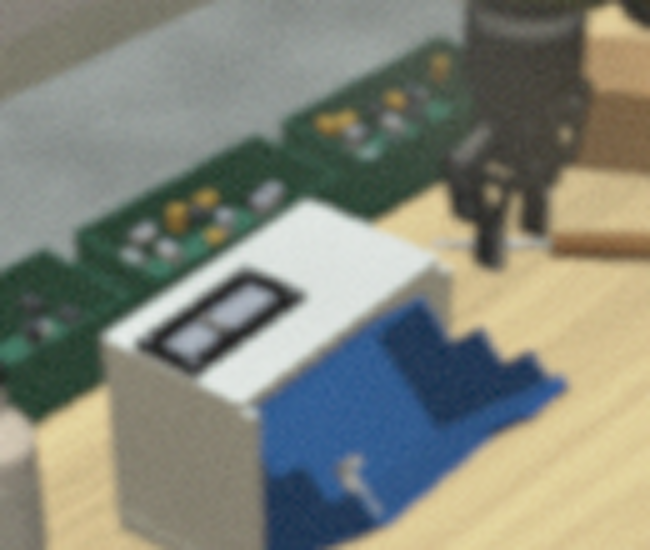

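Side view shows the bin fully tipped out with its mouth open. Moving over the near-left coupling.

>>> {"fn": "move_arm", "kwargs": {
  "jaw": [0.062,0.062,0.062,0.062,0.062,0.062,0.062,0.062,0.062],
  "translation": [
    [0,-0.045,0.01],
    [0,-0.09,0.02],
    [0,-0.13,0.03],
    [0,-0.175,0.04],
    [0,-0.22,0.05],
    [0,-0.265,0.06],
    [0,-0.305,0.07],
    [0,-0.305,0.07],
    [0,-0.305,0.07]
  ],
  "yaw": [0,0,0,0,0,0,0,0,0]
}}

```text
clock: 9.35
ee_pos: [0.3986, 0.2904, 0.2719]
tcp_rot: [-0.706, -0.027, 0.707, -0.028]
contact_force: [1.3, -0.6, 0.7]
width: 0.727
```

Run:
```python
from h import *
st()
d=env.grab_frame("wrist");cv2.imwrite("pics/k.png",d["frame"][:,:,::-1])
for X in((.3921,.2847,.042),(.5343,.3105,.042)):print(pix(d,X))
```

```text
t 9.35 tcp [0.3986 0.2904 0.2719] jawdir -85.5 toolx [-0.002 -0.002 -1.   ] F [ 1.3 -0.6  0.7] w 62.1 j6 2.05
[257.11695466 173.9267948 ]
[244.34167914  45.46134731]
```

View pics/k.png

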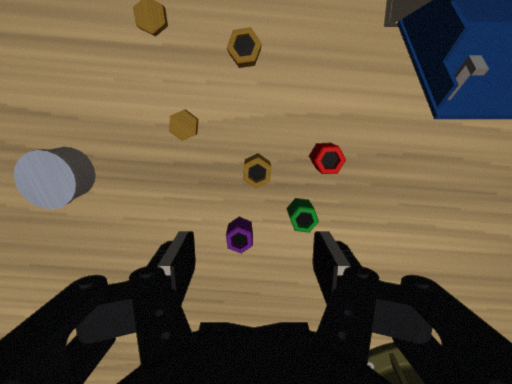

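```bash
cat >> h.py <<'E'
def bore(d,X,r=9,thr=75):
    c=pix(d,X);x0,y0=int(round(c[0]))-r,int(round(c[1]))-r
    g=cv2.cvtColor(d["frame"],cv2.COLOR_RGB2GRAY)[y0:y0+2*r+1,x0:x0+2*r+1]
    m=(g<thr).astype(np.uint8);n,l,s,ce=cv2.connectedComponentsWithStats(m)
    if n<2:return None
    i=1+np.argmax(s[1:,4]);return np.array(ce[i])+[x0,y0],s[i]
def hexang(d,X,r=30,tag=None):
    """orientation of brass top hexagon: corner angles in world, mod 60"""
    c=pix(d,X);x0,y0=max(0,int(c[0])-r),max(0,int(c[1])-r)
    f=d["frame"][y0:y0+2*r,x0:x0+2*r];f=cv2.resize(f,None,fx=6,fy=6,interpolation=cv2.INTER_CUBIC)
    if tag:cv2.imwrite("pics/"+tag,f[:,:,::-1])
E
python3 - <<'E'
from h import *
d=env.grab_frame("wrist");t=env.grab_frame("top")
hexang(d,(.3921,.2847,.042),40,"k1.png");hexang(d,(.5343,.3105,.042),40,"k2.png")
for X in((.3921,.2847,.042),(.5343,.3105,.042)):
    b=bore(d,X);print(b[0].round(1),b[1]);X2=onz(d,b[0],.042);print(X2.round(4))
    b2=bore(t,X,5,70);
    if b2:print(b2[0].round(1),"tri",tri(d,b[0],t,b2[0]).round(4))
E
```

```text
[256.2 173.2] [  0   0  18  18 265]
[0.3933 0.2853 0.042 ]
[208.2 223.6] tri [0.394  0.2863 0.0488]
[243.3  45.8] [  0   0  19  19 323]
[0.5346 0.3108 0.042 ]
[201.8 186.2] tri [0.5342 0.3107 0.044 ]
```

View pics/k1.png

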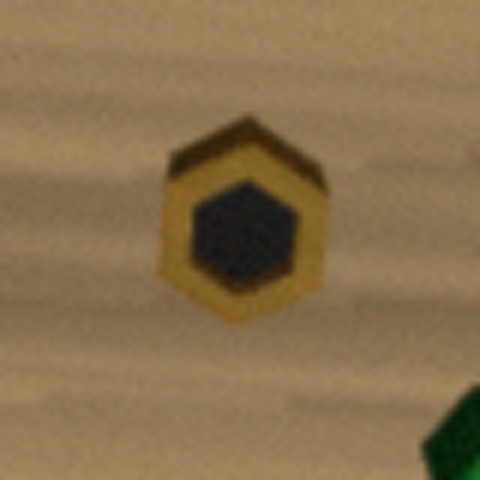

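View pics/k2.png

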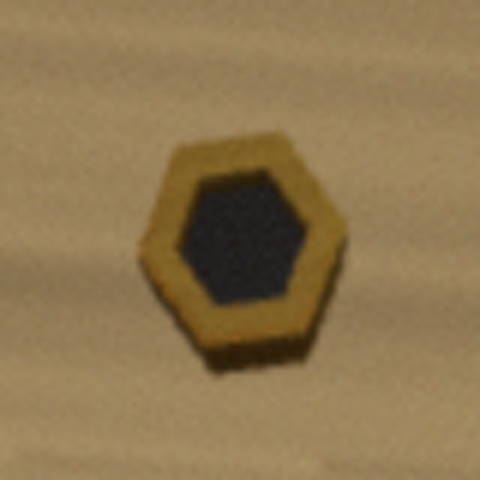

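```bash
cat >> h.py <<'E'
def hexv(d,V,x0,y0,k,z=.042):
    W=np.array([onz(d,(x0+(v[0]+.5)/k-.5,y0+(v[1]+.5)/k-.5),z)[:2] for v in V])
    e=np.roll(W,-1,0)-W;a=np.degrees(np.arctan2(e[:,1],e[:,0]))
    m=np.degrees(np.angle(np.mean(np.exp(6j*np.radians(a)))))/6
    print("centre",W.mean(0).round(4),"edge len mm",(np.linalg.norm(e,axis=1)*1e3).round(1),"edges mod60",(a%60).round(0),"mean",round(m,1),"jaw dirs",[round((m+30+60*i)%180,1) for i in range(3)])
    return W.mean(0)
E
python3 - <<'E'
from h import *
d=env.grab_frame("wrist")
for X,V in(((.3921,.2847,.042),[(250,143),(327,192),(323,283),(237,325),(160,270),(168,182)]),((.5343,.3105,.042),[(183,147),(280,132),(347,235),(305,335),(207,347),(140,245)])):
    c=pix(d,X);x0,y0=int(c[0])-40,int(c[1])-40
    x0=max(0,x0);y0=max(0,y0)
    w=hexv(d,V,x0,y0,6)
    if V[0][0]==250: go((w[0],w[1],.030),None)
st()
E
```

```text
centre [0.3949 0.2849] edge len mm [18.7 19.1 20.  19.8 18.5 18.5] edges mod60 [ 2.  3.  1. 58. 59. 60.] mean 0.4 jaw dirs [np.float64(30.4), np.float64(90.4), np.float64(150.4)]
-> [0.243, 0.0039, 0.0049] yaw 0
centre [0.5354 0.3104] edge len mm [17.7 20.8 18.5 18.3 21.  18.1] edges mod60 [42. 40. 40. 41. 39. 37.] mean -20.0 jaw dirs [np.float64(10.0), np.float64(70.0), np.float64(130.0)]
t 9.55 tcp [0.3996 0.2892 0.273 ] jawdir -85.7 toolx [-0. -0. -1.] F [-0.3 -0.5 -1.1] w 61.6 j6 2.05
```

>>> {"fn": "move_arm", "kwargs": {
  "jaw": [0.062,0.062,0.062,0.062,0.062,0.062,0.062,0.062,0.025,0.025,0.025,0.025,0.025,0.025,0.025],
  "translation": [
    [0.04,0.004,0.0055],
    [0.09,0.004,0.0055],
    [0.14,0.004,0.0055],
    [0.18,0.004,0.0055],
    [0.21,0.004,0.0055],
    [0.23,0.004,0.0055],
    [0.239,0.004,0.0055],
    [0.239,0.004,0.0055],
    [0.239,0.004,0.0055],
    [0.239,0.004,0.0055],
    [0.239,0.004,0.0055],
    [0.239,0.004,0.0055],
    [0.239,0.004,0.0055],
    [0.23,0.004,0.0055],
    [0.2,0.004,0.0055]
  ],
  "yaw": [3.9,3.9,3.9,3.9,3.9,3.9,3.9,3.9,3.9,3.9,3.9,3.9,3.9,3.9,3.9]
}}

```text
clock: 11.05
ee_pos: [0.3931, 0.2851, 0.0727]
tcp_rot: [-0.706, -0.002, 0.708, -0.004]
contact_force: [-1.0, 0.3, -0.2]
width: 0.385
```

Run:
```python
from h import *
st()
d=env.grab_frame("wrist");cv2.imwrite("pics/l.png",d["frame"][:,:,::-1])
go((.394,.285,.25),94.4)
for y in(70,40,0,-40): print(y,cab(-55,y,160));go(cab(-55,y,250),94.4)
```

```text
t 11.05 tcp [0.3931 0.2851 0.0727] jawdir -89.5 toolx [-0.003 -0.002 -1.   ] F [-1.   0.3 -0.2] w 32.9 j6 2.11
-> [-0.1717, 0.0011, 0.0007] yaw -3.9
70 [0.52304552 0.10323165 0.16      ]
-> [-0.1716, 0.184, -0.1268] yaw -3.9
40 [0.52536819 0.0733217  0.16      ]
-> [-0.1717, 0.214, -0.1288] yaw -3.9
0 [0.52846509 0.03344177 0.16      ]
-> [-0.1718, 0.2539, -0.1316] yaw -3.9
-40 [ 0.53156199 -0.00643817  0.16      ]
-> [-0.1718, 0.2938, -0.1343] yaw -3.9
```

View pics/l.png

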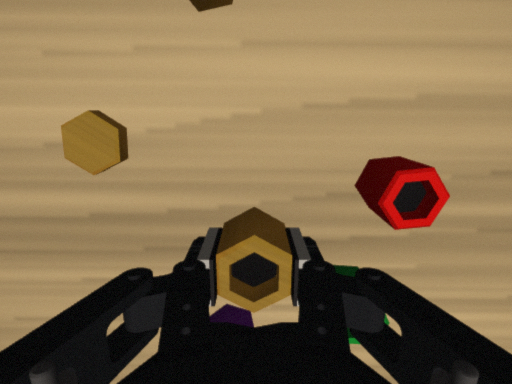

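Coupling held (33 mm opening). Carrying it over the mouth at cabinet y = +40.

>>> {"fn": "move_arm", "kwargs": {
  "jaw": [0.025,0.025,0.025,0.025,0.025,0.025,0.025,0.025,0.025,0.025,0.025,0.025,0.025],
  "translation": [
    [-0.05,0,0],
    [-0.1,0,0],
    [-0.14,0,0],
    [-0.172,0.03,-0.02],
    [-0.172,0.07,-0.04],
    [-0.172,0.11,-0.065],
    [-0.172,0.15,-0.09],
    [-0.172,0.19,-0.115],
    [-0.172,0.214,-0.134],
    [-0.172,0.214,-0.134],
    [-0.13,0.214,-0.134],
    [-0.09,0.214,-0.134],
    [-0.075,0.214,-0.134]
  ],
  "yaw": [0,0,0,-3.9,-3.9,-3.9,-3.9,-3.9,-3.9,-3.9,-3.9,-3.9,-3.9]
}}

```text
clock: 12.4
ee_pos: [0.5282, 0.0732, 0.1454]
tcp_rot: [-0.705, -0.027, 0.708, -0.027]
contact_force: [-0.4, -0.4, -1.1]
width: 0.387
```

Run:
```python
from h import *
st();print(cab(-50,40,145))
d=env.grab_frame("wrist");cv2.imwrite("pics/m.png",d["frame"][:,:,::-1])
d=env.grab_frame("side");crop(d,"m2.png",180,110,130,110,5)
```

```text
t 12.4 tcp [0.5282 0.0732 0.1454] jawdir -85.6 toolx [-0.004 -0.    -1.   ] F [-0.4 -0.4 -1.1] w 33.0 j6 1.56
[0.53035318 0.07370881 0.145     ]
```

View pics/m.png

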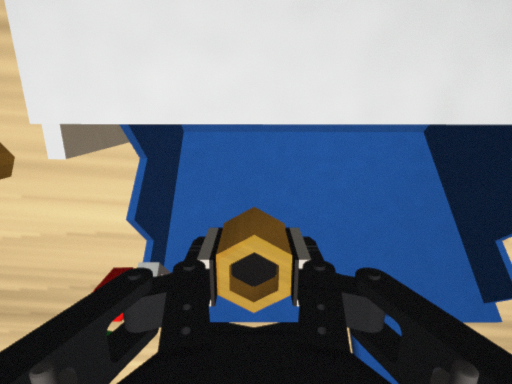

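View pics/m2.png

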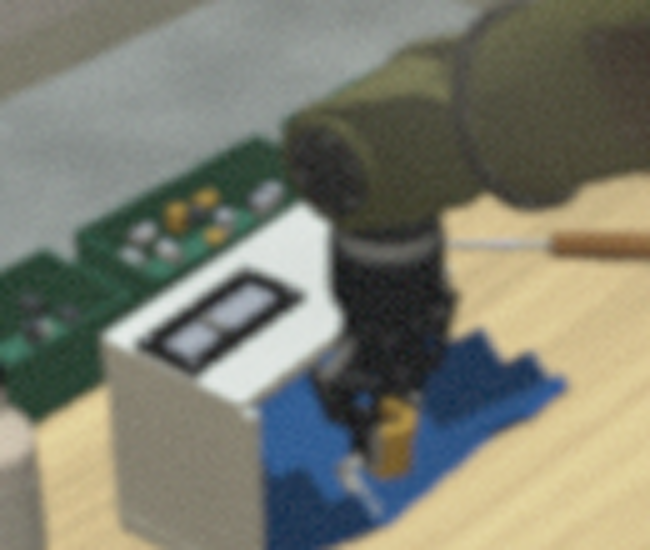

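Held over the mouth. Releasing, then moving on to the far-left coupling.

>>> {"fn": "move_arm", "kwargs": {
  "jaw": [0.046,0.046,0.046,0.046,0.046,0.046,0.06],
  "translation": [
    [0,0,0],
    [0,0,0],
    [0,0,0],
    [0,0,0],
    [-0.04,0,0],
    [-0.08,0,0],
    [-0.12,0,0]
  ],
  "yaw": [0,0,0,0,0,0,0]
}}

```text
clock: 13.2
ee_pos: [0.5297, 0.0729, 0.2702]
tcp_rot: [0.707, 0.027, -0.707, 0.027]
contact_force: [0.2, -0.8, -0.0]
width: 0.689
```

Run:
```python
from h import *
st();go((.52,.311,.25),70)
d=env.grab_frame("wrist");cv2.imwrite("pics/n.png",d["frame"][:,:,::-1])
```

```text
t 13.2 tcp [0.5297 0.0729 0.2702] jawdir -85.6 toolx [ 0.  0. -1.] F [ 0.2 -0.8 -0. ] w 58.9 j6 1.56
-> [0.0202, -0.2382, -0.0085] yaw 24.4
```

View pics/n.png

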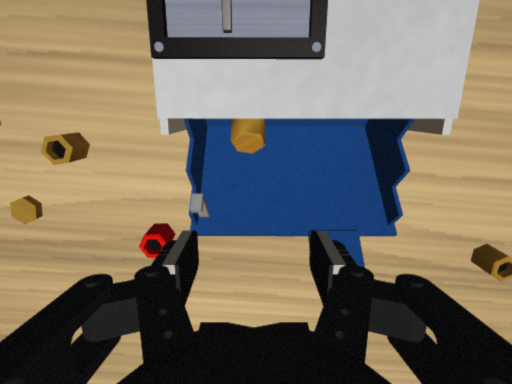

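>>> {"fn": "move_arm", "kwargs": {
  "jaw": [0.06,0.06,0.06,0.06,0.06,0.06,0.06,0.06],
  "translation": [
    [0,-0.045,-0.002],
    [0,-0.09,-0.004],
    [0,-0.135,-0.006],
    [0,-0.18,-0.008],
    [0.01,-0.22,-0.008],
    [0.02,-0.238,-0.008],
    [0.02,-0.238,-0.008],
    [0.02,-0.238,-0.008]
  ],
  "yaw": [-6,-12,-18,-24,-30,-35.6,-35.6,-35.6]
}}

```text
clock: 14.05
ee_pos: [0.5197, 0.3106, 0.2483]
tcp_rot: [-0.665, -0.241, 0.665, -0.241]
contact_force: [-0.0, 0.9, 0.8]
width: 0.698
```

Run:
```python
from h import *
st()
d=env.grab_frame("wrist");cv2.imwrite("pics/o.png",d["frame"][:,:,::-1])
X=(.535,.3106,.042);c=pix(d,X);print(c);hexang(d,X,40,"o1.png")
```

```text
t 14.05 tcp [0.5197 0.3106 0.2483] jawdir -50.1 toolx [-0. -0. -1.] F [-0.   0.9  0.8] w 59.6 j6 1.35
[261.86672664 162.36695633]
```

View pics/o1.png

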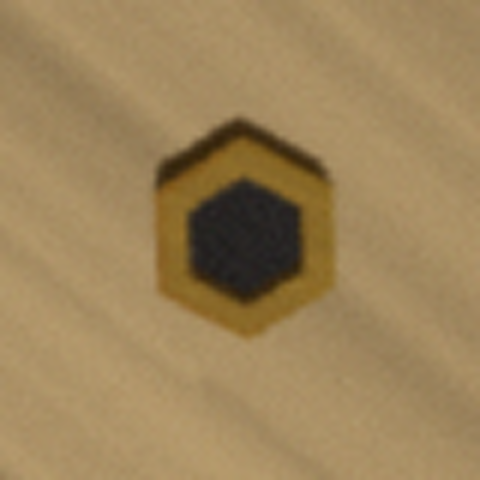

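The flats line up with the jaws and the centre is within about 1 px. Grasping.

Run:
```python
from h import *
go((.5355,.3106,.034),None)
```

```text
-> [0.2148, 0.0095, -0.0121] yaw 0
```

>>> {"fn": "move_arm", "kwargs": {
  "jaw": [0.06,0.06,0.06,0.06,0.06,0.06,0.06,0.025,0.025,0.025,0.025,0.025,0.025,0.025,0.025,0.025,0.025],
  "translation": [
    [0.03,0.0095,-0.012],
    [0.08,0.0095,-0.012],
    [0.13,0.0095,-0.012],
    [0.17,0.0095,-0.012],
    [0.2,0.0095,-0.012],
    [0.2148,0.0095,-0.012],
    [0.2148,0.0095,-0.012],
    [0.2148,0.0095,-0.012],
    [0.2148,0.0095,-0.012],
    [0.2148,0.0095,-0.012],
    [0.2148,0.0095,-0.012],
    [0.2148,0.0095,-0.012],
    [0.2,0.0095,-0.012],
    [0.15,0.0095,-0.012],
    [0.1,0.0095,-0.012],
    [0.05,0.0095,-0.012],
    [0,0.0095,-0.012]
  ],
  "yaw": [0,0,0,0,0,0,0,0,0,0,0,0,0,0,0,0,0]
}}

```text
clock: 15.8
ee_pos: [0.5345, 0.311, 0.2522]
tcp_rot: [0.665, 0.242, -0.664, 0.242]
contact_force: [0.4, 0.1, -1.6]
width: 0.388
```

Run:
```python
from h import *
st()
d=env.grab_frame("wrist");cv2.imwrite("pics/p.png",d["frame"][:,:,::-1])
go(cab(-50,5,250),94.4);go(cab(-50,5,145))
```

```text
t 15.8 tcp [0.5345 0.311  0.2522] jawdir -50.0 toolx [ 0.001  0.001 -1.   ] F [ 0.4  0.1 -1.6] w 33.1 j6 1.34
-> [0.0099, 0.2072, 0.1781] yaw 35.6
-> [0.1149, 0.2069, 0.1795] yaw 0
```

View pics/p.png

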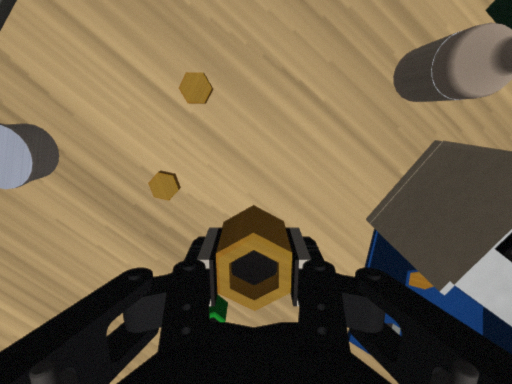

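>>> {"fn": "move_arm", "kwargs": {
  "jaw": [0.025,0.025,0.025,0.025,0.025,0.025,0.025,0.025,0.025,0.025,0.025],
  "translation": [
    [0,0.034,0.03],
    [0,0.068,0.059],
    [0,0.102,0.089],
    [0,0.136,0.118],
    [0,0.17,0.148],
    [0,0.2,0.173],
    [0.01,0.207,0.179],
    [0.04,0.207,0.179],
    [0.08,0.207,0.179],
    [0.108,0.207,0.179],
    [0.108,0.207,0.179]
  ],
  "yaw": [6,12,18,24,30,35.6,35.6,35.6,35.6,35.6,35.6]
}}

```text
clock: 16.95
ee_pos: [0.5294, 0.038, 0.1377]
tcp_rot: [-0.705, -0.028, 0.708, -0.027]
contact_force: [0.4, 0.6, 0.3]
width: 0.389
```

Run:
```python
from h import *
st()
print(cab(-50,5,145))
d=env.grab_frame("wrist");cv2.imwrite("pics/q.png",d["frame"][:,:,::-1])
```

```text
t 16.95 tcp [0.5294 0.038  0.1377] jawdir -85.6 toolx [-0.005  0.    -1.   ] F [0.4 0.6 0.3] w 33.2 j6 1.5
[0.53306297 0.03881387 0.145     ]
```

View pics/q.png

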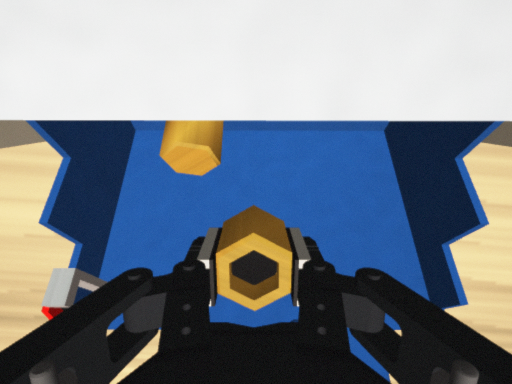

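>>> {"fn": "move_arm", "kwargs": {
  "jaw": [0.046,0.046,0.046,0.046,0.046,0.046,0.06,0.06,0.06,0.06,0.06,0.06,0.06,0.06,0.06,0.06],
  "translation": [
    [0,0,0],
    [0,0,0],
    [0,0,0],
    [0,0,0],
    [-0.04,0,0],
    [-0.08,0,0],
    [-0.12,0,0],
    [-0.13,0.04,0.01],
    [-0.13,0.09,0.02],
    [-0.13,0.14,0.04],
    [-0.13,0.19,0.06],
    [-0.13,0.24,0.08],
    [-0.13,0.29,0.09],
    [-0.13,0.315,0.1],
    [-0.13,0.315,0.1],
    [-0.13,0.315,0.1]
  ],
  "yaw": [0,0,0,0,0,0,0,0,0,0,0,0,0,0,0,0]
}}

```text
clock: 18.6
ee_pos: [0.455, -0.2846, 0.2704]
tcp_rot: [0.707, 0.027, -0.707, 0.026]
contact_force: [0.7, 0.7, 0.0]
width: 0.705
```

Run:
```python
from h import *
st()
d=env.grab_frame("wrist");cv2.imwrite("pics/r.png",d["frame"][:,:,::-1])
for i,X in enumerate(((.4182,-.2769,.042),(.5363,-.3017,.042))):
    print(pix(d,X));hexang(d,X,40,f"r{i}.png")
s=env.grab_frame("side");crop(s,"r9.png",180,110,130,110,5)
t=env.grab_frame("top");cv2.imwrite("pics/rt.png",t["frame"][:,:,::-1])
```

```text
t 18.6 tcp [ 0.455  -0.2846  0.2704] jawdir -85.7 toolx [ 0.  0. -1.] F [0.7 0.7 0. ] w 60.2 j6 0.87
[244.90281549 197.31108498]
[273.45589739 100.46938569]
```

View pics/r.png

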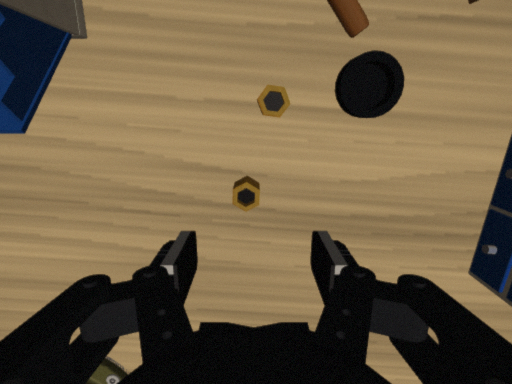

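View pics/r0.png

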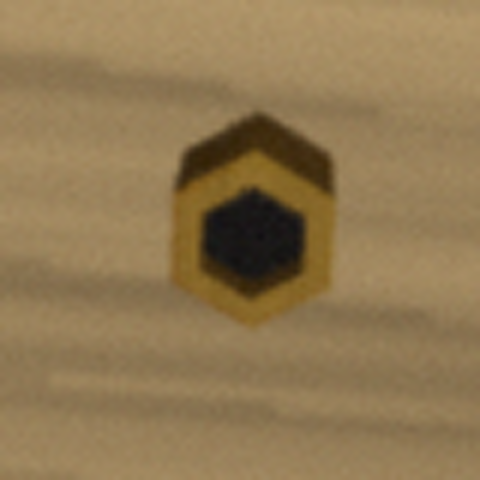

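View pics/r1.png

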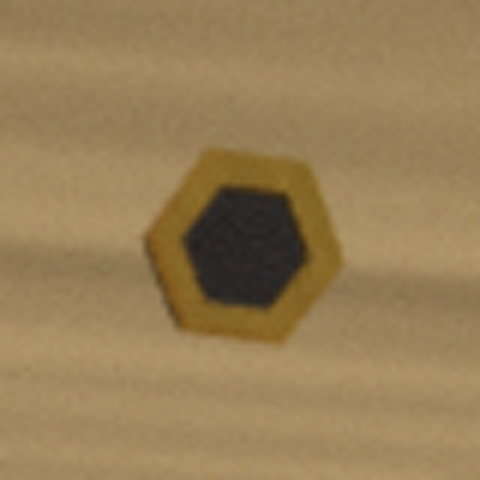

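View pics/rt.png

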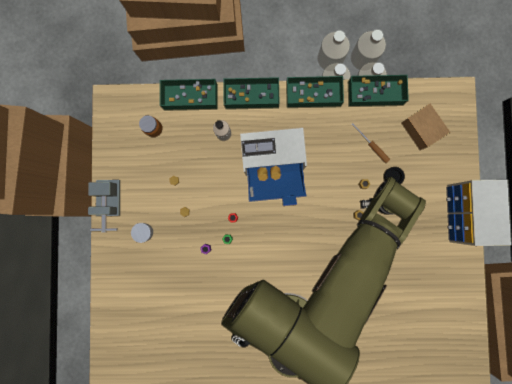

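View pics/r9.png

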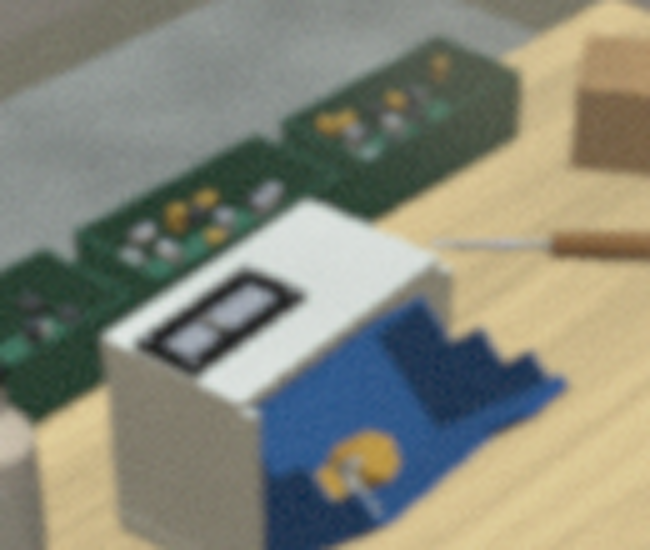

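Two couplings are in the bin. The near-right one at (246,196) is aligned with the jaws.

Run:
```python
from h import *
d=env.grab_frame("wrist")
for X,V in(((.4182,-.2769,.042),[(255,150),(332,195),(330,287),(252,327),(173,280),(175,190)]),((.5363,-.3017,.042),[(213,148),(307,161),(343,263),(280,344),(182,330),(147,243)])):
    c=pix(d,X);w=hexv(d,V,int(c[0])-40,int(c[1])-40,6)
    go((w[0],w[1],.034),None);print(onz(env.grab_frame("top"),(359.2,214.8),.042).round(4))
```

```text
centre [ 0.4202 -0.2778] edge len mm [18.6 20.1 18.7 19.6 19.6 18.7] edges mod60 [3. 4. 3. 2. 2. 2.] mean 2.7 jaw dirs [np.float64(32.7), np.float64(92.7), np.float64(152.7)]
-> [0.2365, -0.0081, 0.035] yaw 0
[ 0.418  -0.2768  0.042 ]
centre [ 0.5354 -0.3014] edge len mm [17.9 19.9 19.1 19.2 17.5 21.1] edges mod60 [27. 26. 27. 27. 28. 29.] mean 27.2 jaw dirs [np.float64(57.2), np.float64(117.2), np.float64(177.2)]
-> [0.2365, 0.0243, -0.078] yaw 0
[ 0.418  -0.2768  0.042 ]
```

>>> {"fn": "move_arm", "kwargs": {
  "jaw": [0.06,0.06,0.06,0.06,0.06,0.06,0.06,0.06,0.025,0.025,0.025,0.025,0.025,0.025,0.025,0.025,0.025,0.025],
  "translation": [
    [0.02,-0.008,0.036],
    [0.07,-0.008,0.036],
    [0.12,-0.008,0.036],
    [0.16,-0.008,0.036],
    [0.2,-0.008,0.036],
    [0.225,-0.008,0.036],
    [0.2365,-0.008,0.036],
    [0.2365,-0.008,0.036],
    [0.2365,-0.008,0.036],
    [0.2365,-0.008,0.036],
    [0.2365,-0.008,0.036],
    [0.2365,-0.008,0.036],
    [0.2365,-0.008,0.036],
    [0.22,-0.008,0.036],
    [0.17,-0.008,0.036],
    [0.12,-0.008,0.036],
    [0.07,-0.008,0.036],
    [0.02,-0.008,0.036]
  ],
  "yaw": [1.6,1.6,1.6,1.6,1.6,1.6,1.6,1.6,1.6,1.6,1.6,1.6,1.6,1.6,1.6,1.6,1.6,1.6]
}}

```text
clock: 20.7
ee_pos: [0.4184, -0.2786, 0.2535]
tcp_rot: [0.707, 0.017, -0.706, 0.018]
contact_force: [0.3, 0.1, -0.7]
width: 0.389
```

Run:
```python
from h import *
st()
d=env.grab_frame("wrist");cv2.imwrite("pics/s.png",d["frame"][:,:,::-1])
go(cab(-50,-30,250),94.4);go(cab(-50,-30,145))
```

```text
t 20.7 tcp [ 0.4184 -0.2786  0.2535] jawdir -87.2 toolx [ 0.001 -0.001 -1.   ] F [ 0.3  0.1 -0.7] w 33.2 j6 0.86
-> [0.0108, -0.2779, -0.1292] yaw -1.6
-> [0.1158, -0.2788, -0.1282] yaw 0
```

View pics/s.png

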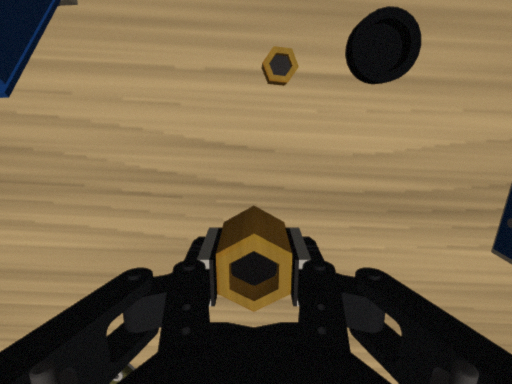

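>>> {"fn": "move_arm", "kwargs": {
  "jaw": [0.025,0.025,0.025,0.025,0.025,0.025,0.025,0.025,0.025,0.025,0.025,0.025],
  "translation": [
    [0,-0.04,-0.018],
    [0,-0.08,-0.037],
    [0,-0.12,-0.055],
    [0,-0.16,-0.074],
    [0,-0.2,-0.093],
    [0,-0.24,-0.11],
    [0,-0.278,-0.128],
    [0.01,-0.278,-0.128],
    [0.04,-0.278,-0.128],
    [0.08,-0.278,-0.128],
    [0.108,-0.278,-0.128],
    [0.108,-0.278,-0.128]
  ],
  "yaw": [-1.6,-1.6,-1.6,-1.6,-1.6,-1.6,-1.6,-1.6,-1.6,-1.6,-1.6,-1.6]
}}

```text
clock: 21.95
ee_pos: [0.5313, 0.0046, 0.1393]
tcp_rot: [-0.705, -0.027, 0.709, -0.027]
contact_force: [0.2, 1.0, -1.5]
width: 0.389
```

Run:
```python
from h import *
st();print(cab(-50,-30,145))
d=env.grab_frame("wrist");cv2.imwrite("pics/u.png",d["frame"][:,:,::-1])
```

```text
t 21.95 tcp [0.5313 0.0046 0.1393] jawdir -85.6 toolx [-0.006  0.    -1.   ] F [ 0.2  1.  -1.5] w 33.2 j6 1.43
[0.53577275 0.00391893 0.145     ]
```

View pics/u.png

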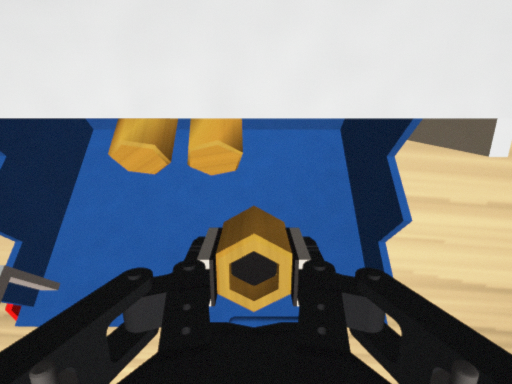

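Releasing, then going back for the last coupling at about (0.536, -0.302).

>>> {"fn": "move_arm", "kwargs": {
  "jaw": [0.046,0.046,0.046,0.046,0.046,0.046,0.06,0.06,0.06,0.06,0.06,0.06,0.06,0.06,0.06],
  "translation": [
    [0,0,0],
    [0,0,0],
    [0,0,0],
    [0,0,0],
    [-0.04,0,0],
    [-0.08,0,0],
    [-0.11,0,0],
    [-0.11,0.05,0.01],
    [-0.11,0.1,0.01],
    [-0.11,0.15,0.01],
    [-0.11,0.2,0.01],
    [-0.11,0.25,0.01],
    [-0.11,0.3,0.01],
    [-0.11,0.3,0.01],
    [-0.11,0.3,0.01]
  ],
  "yaw": [0,0,0,0,0,0,0,-6,-12,-18,-22.8,-22.8,-22.8,-22.8,-22.8]
}}

```text
clock: 23.5
ee_pos: [0.5458, -0.2957, 0.252]
tcp_rot: [-0.687, -0.166, 0.688, -0.165]
contact_force: [-0.2, 0.1, 1.1]
width: 0.705
```

Run:
```python
from h import *
st()
d=env.grab_frame("wrist");cv2.imwrite("pics/v.png",d["frame"][:,:,::-1])
X=(.5358,-.3015,.042);print(pix(d,X));hexang(d,X,40,"v1.png");go((.5358,-.3015,.034),117.2)
s=env.grab_frame("side");crop(s,"v9.png",180,110,160,110,5)
```

```text
t 23.5 tcp [ 0.5458 -0.2957  0.252 ] jawdir -62.9 toolx [-0.  0. -1.] F [-0.2  0.1  1.1] w 60.2 j6 0.54
[253.81350238 181.58744816]
-> [0.2183, 0.0015, 0.0122] yaw -0.0
```

View pics/v.png

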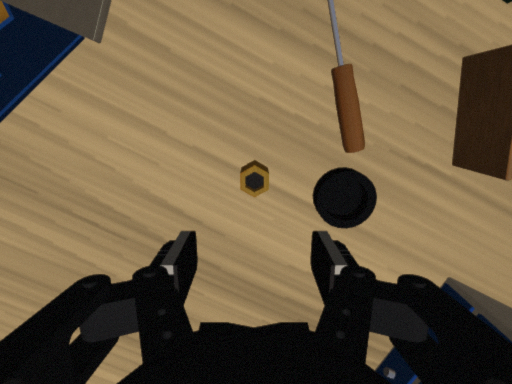

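View pics/v1.png

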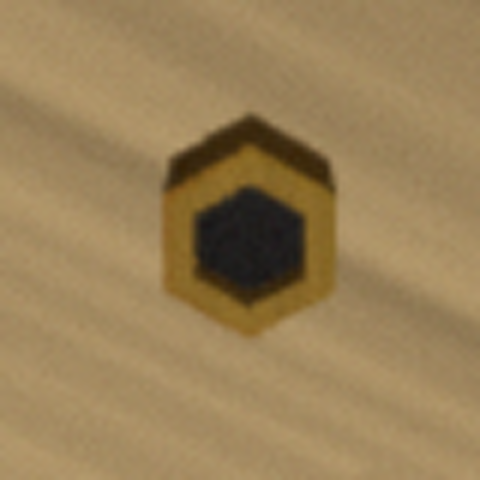

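View pics/v9.png

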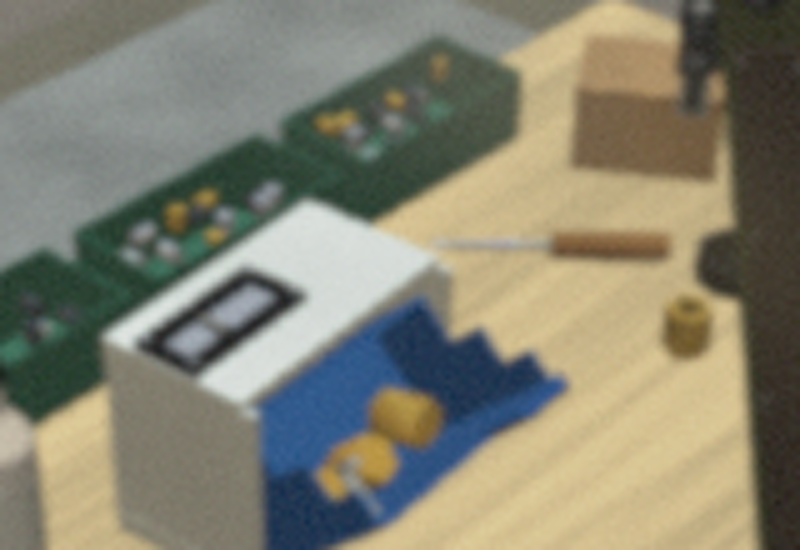

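Three are in. The last is at (254,181), aligned, with the tape clear of the fingers.

>>> {"fn": "move_arm", "kwargs": {
  "jaw": [0.06,0.06,0.06,0.06,0.06,0.06,0.06,0.025,0.025,0.025,0.025,0.025,0.025,0.025,0.025,0.025,0.025],
  "translation": [
    [0.03,0.0015,0.012],
    [0.08,0.0015,0.012],
    [0.13,0.0015,0.012],
    [0.17,0.0015,0.012],
    [0.205,0.0015,0.012],
    [0.218,0.0015,0.012],
    [0.218,0.0015,0.012],
    [0.218,0.0015,0.012],
    [0.218,0.0015,0.012],
    [0.218,0.0015,0.012],
    [0.218,0.0015,0.012],
    [0.218,0.0015,0.012],
    [0.2,0.0015,0.012],
    [0.15,0.0015,0.012],
    [0.1,0.0015,0.012],
    [0.05,0.0015,0.012],
    [0,0.0015,0.012]
  ],
  "yaw": [0,0,0,0,0,0,0,0,0,0,0,0,0,0,0,0,0]
}}

```text
clock: 25.3
ee_pos: [0.5358, -0.3015, 0.256]
tcp_rot: [0.688, 0.166, -0.687, 0.167]
contact_force: [0.3, 0.1, -1.2]
width: 0.391
```

Run:
```python
from h import *
st()
d=env.grab_frame("wrist");cv2.imwrite("pics/w.png",d["frame"][:,:,::-1])
go(cab(-50,-50,250),94.4)
```

```text
t 25.3 tcp [ 0.5358 -0.3015  0.256 ] jawdir -62.8 toolx [ 0.002 -0.001 -1.   ] F [ 0.3  0.1 -1.2] w 33.4 j6 0.52
-> [0.0132, -0.255, -0.1308] yaw 22.8
```

View pics/w.png

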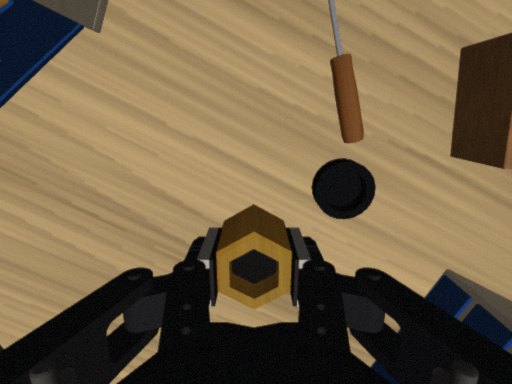

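>>> {"fn": "move_arm", "kwargs": {
  "jaw": [0.025,0.025,0.025,0.025,0.025,0.025,0.025,0.025,0.025,0.025,0.025,0.025],
  "translation": [
    [0,-0.04,-0.02],
    [0,-0.08,-0.041],
    [0,-0.12,-0.062],
    [0,-0.16,-0.082],
    [0,-0.2,-0.103],
    [0,-0.24,-0.123],
    [0,-0.255,-0.131],
    [0,-0.255,-0.131],
    [0.04,-0.255,-0.131],
    [0.08,-0.255,-0.131],
    [0.105,-0.255,-0.131],
    [0.105,-0.255,-0.131]
  ],
  "yaw": [4,8,12,16,20,22.8,22.8,22.8,22.8,22.8,22.8,22.8]
}}

```text
clock: 26.55
ee_pos: [0.5348, -0.0158, 0.1447]
tcp_rot: [-0.705, -0.027, 0.708, -0.027]
contact_force: [0.4, 0.1, -0.4]
width: 0.388
```

Run:
```python
from h import *
st();print(cab(-50,-50,145))
d=env.grab_frame("wrist");cv2.imwrite("pics/x.png",d["frame"][:,:,::-1])
```

```text
t 26.55 tcp [ 0.5348 -0.0158  0.1447] jawdir -85.7 toolx [-0.005  0.    -1.   ] F [ 0.4  0.1 -0.4] w 33.2 j6 1.4
[ 0.5373212  -0.01602104  0.145     ]
```

View pics/x.png

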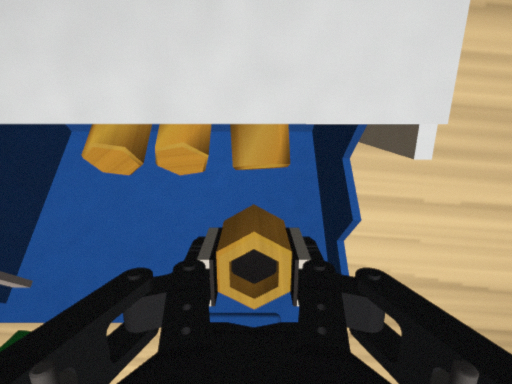

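>>> {"fn": "move_arm", "kwargs": {
  "jaw": [0.025,0.025,0.025,0.046,0.046,0.046,0.046,0.046,0.046,0.046],
  "translation": [
    [0,-0.01,0],
    [0.003,-0.018,0],
    [0.003,-0.018,0],
    [0.003,-0.018,0],
    [0.003,-0.018,0],
    [0.003,-0.018,0],
    [0.003,-0.018,0],
    [-0.04,-0.018,0],
    [-0.08,-0.018,0],
    [-0.13,-0.018,0]
  ],
  "yaw": [0,0,0,0,0,0,0,0,0,0]
}}

```text
clock: 27.6
ee_pos: [0.5341, 0.0028, 0.2779]
tcp_rot: [-0.706, -0.027, 0.707, -0.027]
contact_force: [0.2, 0.2, 0.3]
width: 0.543
```

Run:
```python
from h import *
st()
d=env.grab_frame("wrist");cv2.imwrite("pics/y.png",d["frame"][:,:,::-1])
d=env.grab_frame("side");crop(d,"y2.png",180,110,160,110,5)
```

```text
t 27.6 tcp [0.5341 0.0028 0.2779] jawdir -85.6 toolx [-0.002  0.    -1.   ] F [0.2 0.2 0.3] w 46.3 j6 1.43
```

View pics/y.png

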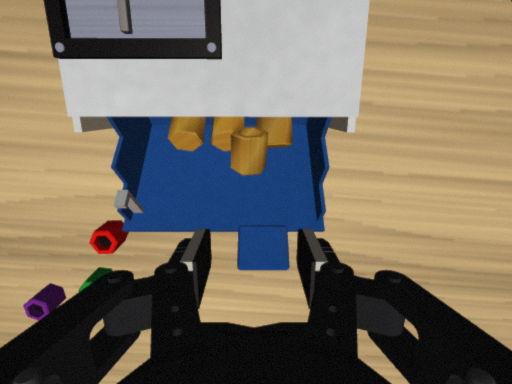

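View pics/y2.png

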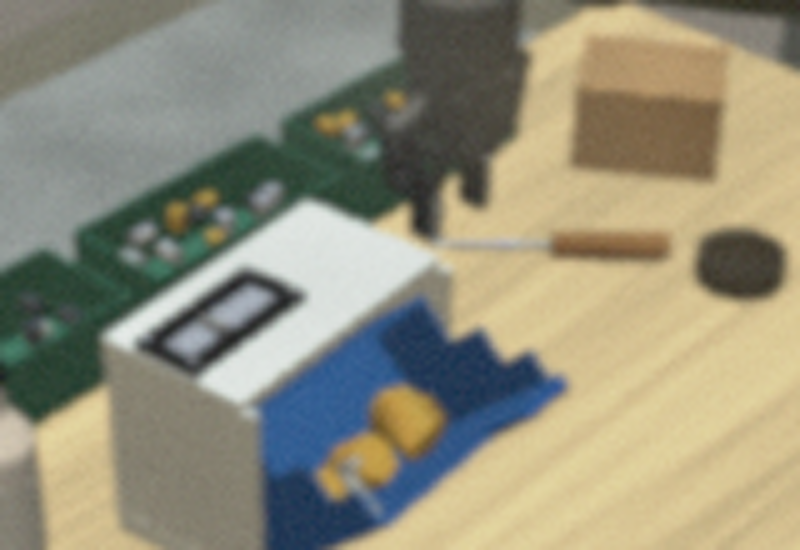

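All four are in the bin: the fourth, at (249,151), lies on top of the others, below the rim. I'll check the top view for leftovers, then shut the bin.

Run:
```python
from h import *
t=env.grab_frame("top");cv2.imwrite("pics/z.png",t["frame"][:,:,::-1])
go(cab(-160,-40,270),94.4);go(cab(-160,-40,155))
```

```text
-> [0.0097, 0.009, 0.1097] yaw -0.0
-> [0.1247, 0.0089, 0.1104] yaw 0
```

View pics/z.png

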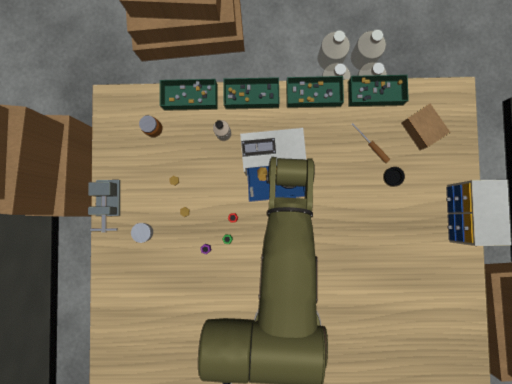

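Nothing left on the bench but the caps and look-alikes. Moving in front of the tongue with fingers shut.

>>> {"fn": "move_arm", "kwargs": {
  "jaw": [0,0,0,0,0,0,0,0],
  "translation": [
    [0,0,0.03],
    [0,0.009,0.07],
    [0,0.009,0.11],
    [0,0.009,0.11],
    [0.04,0.009,0.111],
    [0.08,0.009,0.111],
    [0.123,0.009,0.111],
    [0.123,0.009,0.111]
  ],
  "yaw": [0,0,0,0,0,0,0,0]
}}

```text
clock: 28.55
ee_pos: [0.4224, -0.0143, 0.1496]
tcp_rot: [-0.703, -0.028, 0.71, -0.026]
contact_force: [0.2, 0.0, 0.3]
width: 0.001
```

Run:
```python
from h import *
st()
d=env.grab_frame("side");crop(d,"aa.png",180,110,160,110,5)
for th in np.arange(.8,-.01,-.1):
    x=-185*np.sin(th)-11; z=20+185*np.cos(th)
    print(round(th,1));go(cab(x,-40,z+3),94.4)
```

```text
t 28.55 tcp [ 0.4224 -0.0143  0.1496] jawdir -85.6 toolx [-0.009  0.001 -1.   ] F [0.2 0.  0.3] w 0.1 j6 1.37
0.8
-> [0.0007, 0.0003, -0.0193] yaw -0.0
0.7
-> [-0.012, 0.0003, -0.0328] yaw -0.0
0.6
-> [-0.0233, 0.0003, -0.0474] yaw -0.0
0.5
-> [-0.033, 0.0003, -0.0631] yaw -0.0
0.4
-> [-0.0411, 0.0002, -0.0798] yaw -0.0
0.3
-> [-0.0476, 0.0002, -0.0971] yaw -0.0
0.2
-> [-0.0522, 0.0002, -0.115] yaw -0.0
0.1
-> [-0.0551, 0.0002, -0.1333] yaw -0.0
0.0
-> [-0.0561, 0.0002, -0.1517] yaw -0.0
```

View pics/aa.png

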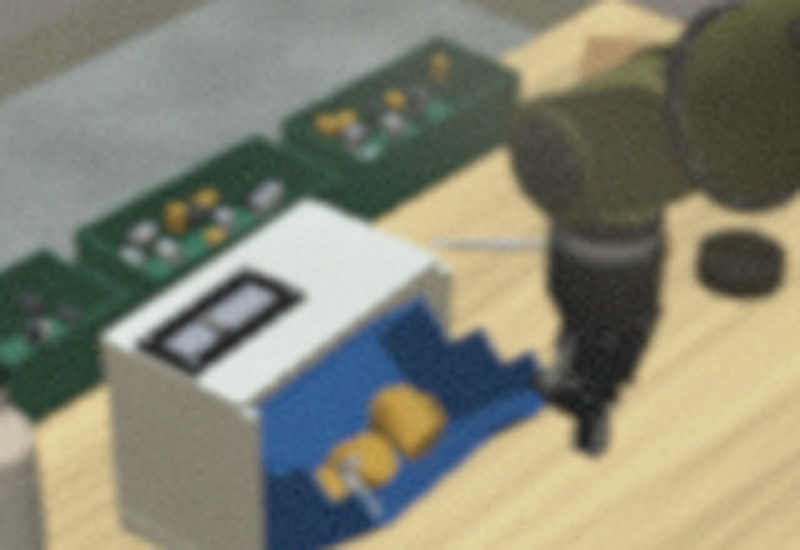

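>>> {"fn": "move_arm", "kwargs": {
  "jaw": [0,0,0,0,0,0,0,0,0,0,0,0,0,0,0,0,0,0],
  "translation": [
    [0.001,0,-0.01],
    [0.001,0,-0.019],
    [-0.005,0,-0.026],
    [-0.01,0,-0.033],
    [-0.015,0,-0.04],
    [-0.02,0,-0.047],
    [-0.026,0,-0.055],
    [-0.03,0,-0.063],
    [-0.034,0,-0.071],
    [-0.038,0,-0.08],
    [-0.042,0,-0.089],
    [-0.045,0,-0.097],
    [-0.047,0,-0.106],
    [-0.049,0,-0.115],
    [-0.05,0,-0.124],
    [-0.051,0,-0.133],
    [-0.052,0,-0.142],
    [-0.052,0,-0.146]
  ],
  "yaw": [0,0,0,0,0,0,0,0,0,0,0,0,0,0,0,0,0,0]
}}

```text
clock: 30.4
ee_pos: [0.5711, -0.0033, 0.2061]
tcp_rot: [-0.707, -0.027, 0.707, -0.027]
contact_force: [-1.2, 0.3, 1.5]
width: -0.001
```

Run:
```python
from h import *
st()
d=env.grab_frame("side");crop(d,"ab.png",180,110,160,110,5)
go(cab(-11,-40,205),94.4)
```

```text
t 30.4 tcp [ 0.5711 -0.0033  0.2061] jawdir -85.6 toolx [-0.  0. -1.] F [-1.2  0.3  1.5] w -0.1 j6 1.42
-> [0.001, 0.0001, -0.0042] yaw -0.0
```

View pics/ab.png

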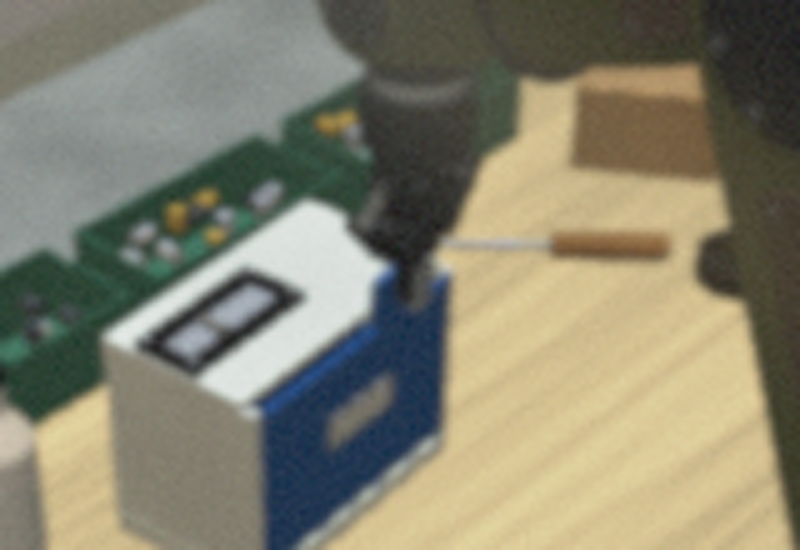

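>>> {"fn": "move_arm", "kwargs": {
  "jaw": [0,0,0,0],
  "translation": [
    [0,0,-0.002],
    [0,0,-0.004],
    [0,0,-0.0045],
    [0,0,-0.0045]
  ],
  "yaw": [0,0,0,0]
}}

```text
clock: 30.85
ee_pos: [0.5748, -0.0031, 0.2062]
tcp_rot: [0.707, 0.027, -0.707, 0.027]
contact_force: [-0.1, -0.2, -1.4]
width: 0.0
```

>>> {"fn": "move_arm", "kwargs": {
  "jaw": [0,0,0],
  "translation": [
    [0,0,-0.001],
    [0,0,-0.0015],
    [0,0,-0.0015]
  ],
  "yaw": [0,0,0]
}}

```text
clock: 31.15
ee_pos: [0.5761, -0.0029, 0.2063]
tcp_rot: [-0.706, -0.027, 0.707, -0.027]
contact_force: [-5.4, 0.0, 2.0]
width: 0.004
```

>>> {"fn": "move_arm", "kwargs": {
  "jaw": [0,0,0],
  "translation": [
    [0,0,-0.0015],
    [0,0,-0.002],
    [0,0,-0.002]
  ],
  "yaw": [0,0,0]
}}

```text
clock: 31.45
ee_pos: [0.5764, -0.0029, 0.2063]
tcp_rot: [-0.705, -0.027, 0.709, -0.027]
contact_force: [-23.3, -2.1, 9.1]
width: -0.001
```

The reaction jumped to 23 N, so the bin is hard against its stop. Backing off and moving above the lock.

Run:
```python
from h import *
go(cab(79,57,287),94.4)
```

```text
-> [-0.0812, -0.0971, -0.0885] yaw -0.0
```

>>> {"fn": "move_arm", "kwargs": {
  "jaw": [0,0,0,0,0.022,0.022,0.022,0.022,0.022],
  "translation": [
    [0,0,0.01],
    [-0.03,0,0.01],
    [-0.08,0,0.01],
    [-0.081,-0.02,0],
    [-0.081,-0.045,-0.03],
    [-0.081,-0.08,-0.06],
    [-0.081,-0.097,-0.091],
    [-0.081,-0.097,-0.091],
    [-0.081,-0.097,-0.091]
  ],
  "yaw": [0,0,0,0,0,0,0,0,0]
}}

```text
clock: 32.35
ee_pos: [0.6617, 0.1011, 0.2866]
tcp_rot: [-0.706, -0.027, 0.707, -0.027]
contact_force: [0.7, 0.0, -0.4]
width: 0.254
```

Run:
```python
from h import *
st()
d=env.grab_frame("wrist");cv2.imwrite("pics/ac.png",d["frame"][:,:,::-1])
print(pix(d,cab(79,57,178)),pix(d,cab(79,43,178)))
d=env.grab_frame("side");crop(d,"ac2.png",180,110,160,110,5)
go(cab(79,57,197),94.4)
```

```text
t 32.35 tcp [0.6617 0.1011 0.2866] jawdir -85.6 toolx [-0. -0. -1.] F [ 0.7  0.  -0.4] w 21.7 j6 1.59
[253.23191823 202.21595207] [270.22360913 202.22253676]
-> [0.0907, -0.0007, 0.0036] yaw -0.0
```

View pics/ac.png

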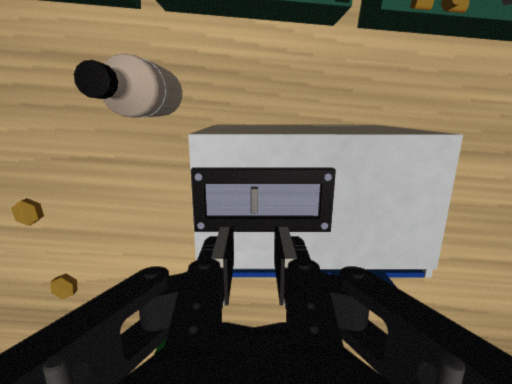

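View pics/ac2.png

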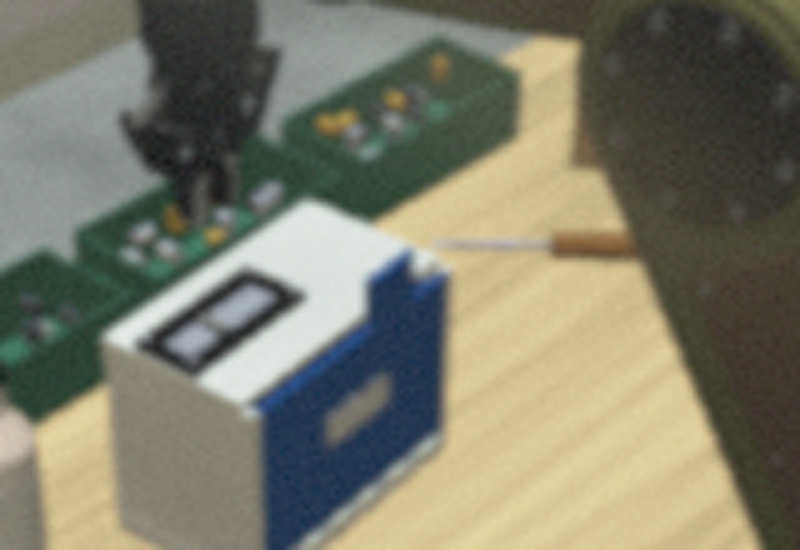

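The bin is shut. The nub is at (254,200), still unlocked. Lowering astride it and pushing right.

>>> {"fn": "move_arm", "kwargs": {
  "jaw": [0.022,0.022,0.022,0.022,0.022,0.022,0.022],
  "translation": [
    [0.02,0,0.0036],
    [0.05,0,0.0036],
    [0.075,0,0.0036],
    [0.086,0,0.0036],
    [0.09,0,0.0036],
    [0.09,0,0.0036],
    [0.09,0,0.0036]
  ],
  "yaw": [0,0,0,0,0,0,0]
}}

```text
clock: 33.15
ee_pos: [0.6584, 0.1005, 0.1989]
tcp_rot: [0.707, 0.027, -0.706, 0.027]
contact_force: [0.6, -0.4, -0.2]
width: 0.26
```

>>> {"fn": "move_arm", "kwargs": {
  "jaw": [0.022,0.022,0.022,0.022,0.022,0.022,0.022,0.022],
  "translation": [
    [0,0.005,0],
    [0,0.01,0],
    [0,0.014,0],
    [0,0.018,0],
    [0,0.021,0],
    [0,0.0225,0],
    [0,0.0225,0],
    [0,0.0225,0]
  ],
  "yaw": [0,0,0,0,0,0,0,0]
}}

```text
clock: 33.95
ee_pos: [0.6598, 0.0785, 0.1974]
tcp_rot: [0.707, 0.027, -0.707, 0.027]
contact_force: [-0.5, 4.4, 2.2]
width: 0.26
```

Run:
```python
from h import *
st()
d=env.grab_frame("wrist");cv2.imwrite("pics/ad.png",d["frame"][:,:,::-1])
print(pix(d,cab(79,57,178)),pix(d,cab(79,43,178)))
```

```text
t 33.95 tcp [0.6598 0.0785 0.1974] jawdir -85.6 toolx [ 0.  0. -1.] F [-0.5  4.4  2.2] w 22.2 j6 1.56
[210.1221112  247.97375202] [236.9279977  247.97780907]
```

View pics/ad.png

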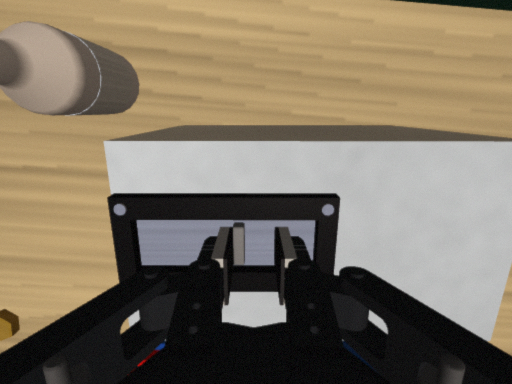

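>>> {"fn": "move_arm", "kwargs": {
  "jaw": [0.022,0.022,0.022],
  "translation": [
    [0,0.001,0],
    [0,0.002,0],
    [0,0.002,0]
  ],
  "yaw": [0,0,0]
}}

```text
clock: 34.3
ee_pos: [0.6598, 0.0781, 0.1974]
tcp_rot: [0.707, 0.029, -0.706, 0.026]
contact_force: [-0.8, 14.0, 0.7]
width: 0.26
```

At the stop (14 N, no further travel). Backing off and retreating.

>>> {"fn": "move_arm", "kwargs": {
  "jaw": [0.022,0.022,0.022,0.022,0.022,0.022,0.022,0.022,0.022,0.022,0.022],
  "translation": [
    [0,-0.005,0],
    [0,-0.006,0],
    [-0.03,-0.006,0],
    [-0.08,-0.006,0],
    [-0.11,-0.006,0.03],
    [-0.11,-0.006,0.08],
    [-0.11,-0.006,0.12],
    [-0.11,-0.006,0.16],
    [-0.11,-0.006,0.2],
    [-0.11,-0.006,0.2],
    [-0.11,-0.006,0.2]
  ],
  "yaw": [0,0,0,0,0,0,0,0,0,0,0]
}}

```text
clock: 35.4
ee_pos: [0.4599, 0.0665, 0.3079]
tcp_rot: [0.707, 0.027, -0.706, 0.027]
contact_force: [0.2, -0.3, -0.2]
width: 0.262
```

Run:
```python
from h import *
st()
d=env.grab_frame("side");crop(d,"ae.png",160,120,150,110,5)
d=env.grab_frame("wrist");cv2.imwrite("pics/ae2.png",d["frame"][:,:,::-1])
print(pix(d,cab(79,57,178)),pix(d,cab(79,43,178)))
d=env.grab_frame("top");cv2.imwrite("pics/ae3.png",d["frame"][:,:,::-1])
```

```text
t 35.4 tcp [0.4599 0.0665 0.3079] jawdir -85.6 toolx [ 0.001 -0.    -1.   ] F [ 0.2 -0.3 -0.2] w 22.3 j6 1.56
[226.19317454 -82.01033076] [246.09217076 -82.01657012]
```

View pics/ae.png

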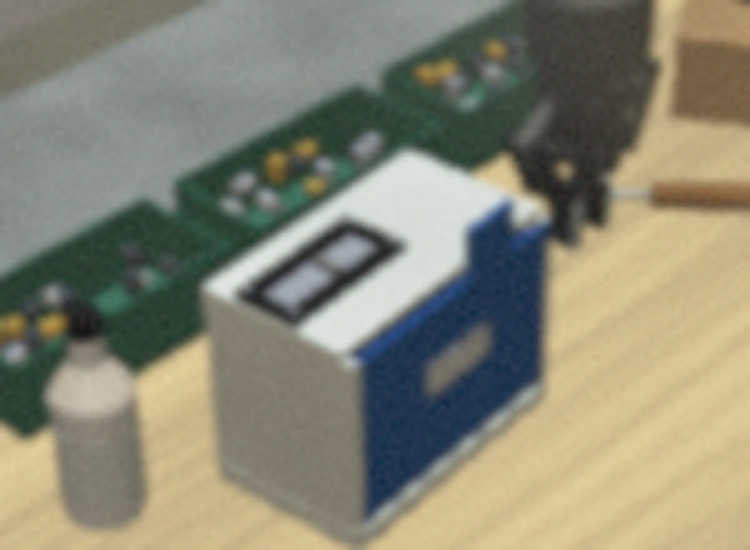

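View pics/ae2.png

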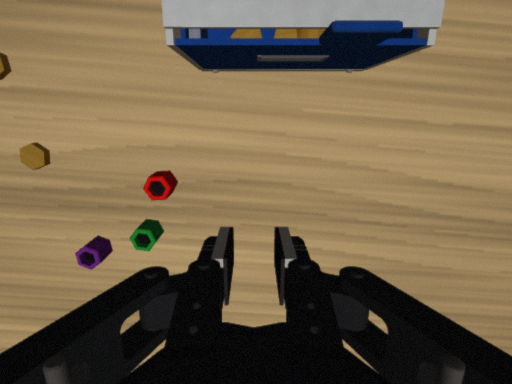

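View pics/ae3.png

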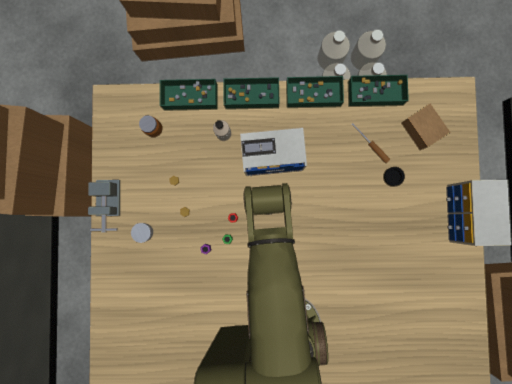

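Wrist view shows brass through a slit behind the panel top. I'll compare with the starting pictures to confirm the bin is truly at zero.

Run:
```python
from h import *
a=cv2.imread("pics/a_side.png");b=env.grab_frame("side")["frame"][:,:,::-1]
k=lambda f:cv2.resize(f[145:230,195:275],None,fx=5,fy=5,interpolation=cv2.INTER_CUBIC)
cv2.imwrite("pics/af.png",np.hstack([k(a),k(b)]))
a2=cv2.imread("pics/a_top.png");b2=env.grab_frame("top")["frame"][:,:,::-1]
k2=lambda f:cv2.resize(f[120:180,235:315],None,fx=5,fy=5,interpolation=cv2.INTER_CUBIC)
cv2.imwrite("pics/af2.png",np.hstack([k2(a2),k2(b2)]))
# shift of tongue area between images, side view
for n,(y0,y1,x0,x1),p,q in(("tongue",(155,185,248,275),a,b),("roofleft",(165,215,198,225),a,b),("nub",(165,180,214,240),a,b),("tfront",(160,178,240,310),a2,b2)):
    g=[cv2.cvtColor(np.ascontiguousarray(f[y0:y1,x0:x1]),cv2.COLOR_BGR2GRAY).astype(np.float32) for f in(p,q)]
    print(n,cv2.phaseCorrelate(*g),np.abs(g[0]-g[1]).mean())
```

```text
tongue ((0.3490819414357347, 0.13286988701152325), 0.6967587447460787) 20.306173
roofleft ((0.4168062279402367, -0.006993413241787039), 0.9987114651997884) 6.8481483
nub ((0.40550018015174594, 0.6059069590365844), 0.9855140350483081) 6.948718
tfront ((0.10938237152360131, -0.02205358878712005), 0.9174736006024443) 4.753175
```

View pics/af.png

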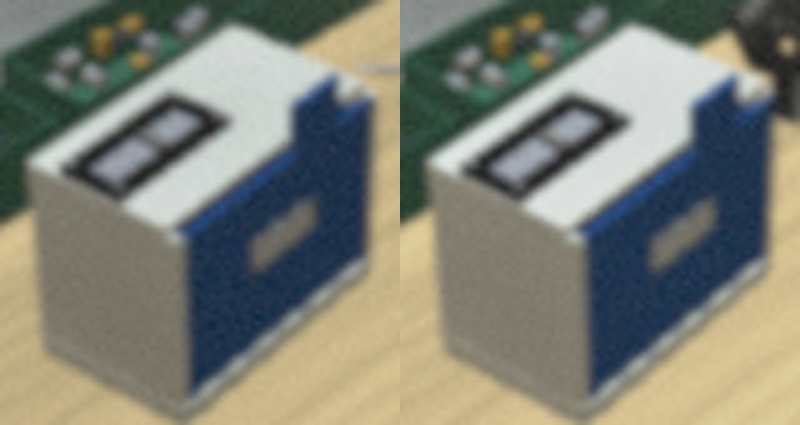

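View pics/af2.png

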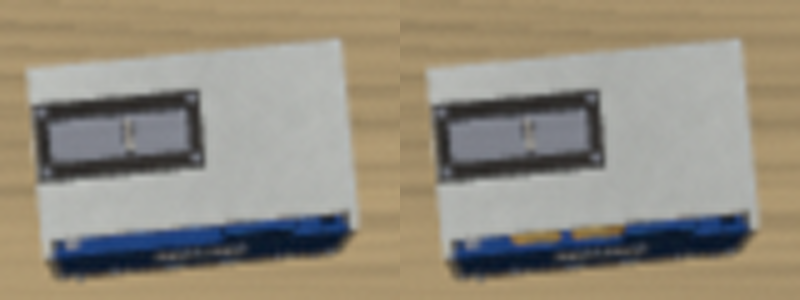

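Run:
```python
from h import *
st();print(env.sign_off())
```

```text
t 35.65 tcp [0.4606 0.0668 0.3069] jawdir -85.6 toolx [-0.001 -0.    -1.   ] F [ 0.5  0.4 -0. ] w 22.0 j6 1.56
the job is handed in; nothing more can be done
None
```

The job is done and handed in at 35.65 s on the clock. I slid the lock left, tipped the bin out by its tongue, and put in all the brass couplings on the bench, of which there were four. Then I pushed the bin shut and slid the lock back to the right. No verdict was reported.

**What the last checks showed:**
- **Bin:** it stopped against a 23 N reaction when shut. It matches the starting pictures to within 0.5 px in the side and top views.
- **Lock:** the slide stopped against a 14 N reaction at its locked end. The nub was about 1 px from where I predicted it.
- **Bench:** the caps, bystanders and coloured look-alikes are where they were, and no loose coupling is left. The gripper was clear with no contact force.

**Not fully checked, or in disagreement:**
- **Couplings in the bin:** I could see brass through the slit behind the panel top, so they are inside. With the bin shut I couldn't measure each one's position; all four were seen inside before I closed it.
- **Coupling heights:** the two-view measurements varied. The top and side views gave 36 and 37 mm for the two left couplings, and the wrist and top views gave 44 and 49 mm, against the stated 42 mm. For the two right couplings the side-view measurement was unusable, so I used 42 mm, which fitted their measured hexagon size.

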